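Hang the slatted door back on the cheese cupboard

TASK

The slatted door of the little cheese cupboard has been washed and stands in the drying rack. Lift it out and hang it back: with the door standing open, about square to the cupboard's front, lower both its hinge sockets onto the two upright pintles until it is fully down before you let go; then, once it hangs free, swing it shut against the cupboard's rubber stops. Keep the door upright and leave the cheeses, jar, tape roll and card stand where they are.

Things in the scene. Friction and masses are not known exactly. Their poses are not given: they have to be found in the camera images.
- cupboard: Small fixed wooden cupboard on the worktop, open front facing roughly the robot: 150 deep (x) x 200 wide (y) x 190 mm high, solid top and floor. Origin: centre of its underside on the worktop; its x axis points from front to back, y to its left as seen from the robot (the hinge side), z up. Front plane at x = -75 mm. Hinge axis is upright through x = -94, y = +92 mm.
- lower_pintle (a point): Foot of the lower pintle: the centre of the top of its steel bracket, where the door's lower socket comes to rest, 50 mm above the worktop. The pintle is an upright steel pin, 11 mm diameter for its lower 10 mm, then tapering to 3 mm at its tip 20 mm above this point. The bracket is 18 mm wide.
- upper_pintle (a point): Foot of the upper pintle, same shape, exactly 85 mm above the lower one (135 mm above the worktop), on the same upright axis. Its bracket (6 mm thick) juts out over the lower pintle, so the lower socket cannot come down past it: bring the door in level from the front or side, with both sockets 5 to 30 mm above their pintles' tips.
- stop_pad (a point): Contact face of the upper of two round rubber stops (10 mm across, 11 mm proud) on the cupboard's front edge away from the hinge, 145 mm above the worktop; the shut door leans on them.
- door: Loose slatted wooden door, 0.25 to 0.45 kg, centre of mass near its middle: leaf 16 thick (x), 175 wide, 165 mm high, top rail free to be gripped from above. Origin: on its hinge axis, level with its bottom edge. The leaf runs along the door's -y from 14 to 189 mm from the axis; outer face to -x. Hung and shut, its axes are parallel to the cupboard's; square open it is turned 90 degrees clockwise from above.
- lower_socket (a point): Centre of the bottom mouth of the door's lower hinge socket, a steel sleeve 22 mm outside, 13 mm hole right through, 16 mm long, 30 mm above the door's bottom edge on the hinge axis.
- upper_socket (a point): Bottom mouth of the upper socket, same sleeve, 115 mm above the door's bottom edge (85 mm above the lower one). Once hung, the door's bottom edge is 20 mm above the worktop.
- free_edge (a point): Middle of the door's edge away from the hinge: 189 mm from the hinge axis, at half height.
- rack: Fixed wooden drying rack: base 200 (x) x 100 (y) x 15 mm, with two pairs of round pegs 13 mm thick rising to 77 mm above the worktop, 60 mm either side of the middle, forming a 20 mm slot along its x axis, in which the door stands upright on the base, its hinge edge at the rack's +x end. Origin: centre of the underside.
- cheese_a: Pale wedge of cheese, 82x59x40 mm, loose on the cupboard's floor. Origin: centre of underside. Leave it.
- cheese_b: Small block of cheese, 41x56x31 mm, loose on the cupboard's floor, nearer the hinge. Origin: centre of underside. Leave it.
- olive_jar_1: Jar with screw lid, 63 mm across, 109 mm high, standing behind the work. Origin: centre of underside. Leave it.
- tape_roll: Roll of paper tape lying flat, 73 mm across, 19 mm high, near the worktop's front edge right of the cupboard. Origin: centre of underside. Leave it.
- card_stand: Blank card in a wire clip on a steel puck, 70 mm wide, 85 mm high, behind the rack. Origin: centre of underside. Leave it.

How it is judged:
By the outcome, as a careful person would: the job done as asked, in the order asked, and still so for the second after the job is handed in, with the robot touching nothing.
It also fails if it takes over 54 s, if anything falls off the work surface, if the arm or the gripper's body presses on something with over 40 N, if the wrist force passes 120 N, or if a joint passes its speed limit or range.

ROBOT

A 6-joint arm with a two-finger parallel gripper is mounted at the origin on a cart in front of the work surface, level with it; the furniture and walls round the work are solid. World frame = base frame: x ahead of the robot, y to its left, z up, the work surface at z = 0. Lengths are in mm, angles in rad, forces in N, time in s.
With the tool pointing down it reaches from about 350 to 875 mm from the base axis. Payload 4.2 kg.
Tool frame: the origin (TCP) lies on the centre line of the jaws, within the pads' length; the fingertips stand 22 mm ahead of it and the grasp point (between the pads) lies 3 mm ahead of it (arm.nose_length is the distance from the TCP to the fingertips, in mm); z points along the fingers, x is the direction in which the jaws open and shut, and the axes are right-handed (so a half turn about z gives the same grasp; the last joint's range is limited). The gripper opens to 85 mm and grips with 20 to 120 N. Pads are 22 mm wide; open, the fingers measure 114 mm over their backs; the gripper's body (76 mm by 85 mm) begins 54 mm behind the grasp point. The pads swing forward as they close: fully open they stand 13 mm farther back than shut.
Start: joints at [-0.951, 0.385, 0.008, 0, -1.194, -0.259], TCP at [220.653, -584.732, 253.312] pointing down, gripper open.
Joint ranges: [-3.14, 3.14], [-1.21, 2.06], [-1.07, 1.41], [-3.16, 2.05], [-2.99, -0.16], [-3.1, 3.1]. Speed limits (rad/s): [2.79, 2.79, 3.14, 3.14, 3.14, 3.14].

INTERFACE

Orientations are given as a unit quaternion [x, y, z, w].
In Python, from bench import telemetry, get_image, workorder, nets, arm gives the robot as it stands.
- The arm moves only by the tool apply_moves, never from a script. Its argument "steps" is a list of rows, each an object with "hand": the opening, from 0 (shut) to 1 (fully open); "xyz": the shift along the tool's x, y, z in cm, a list of three; "delta_rot": the turn, a rotation vector about the tool's x, y, z in rad, a list of three. In form: [{"hand": hand, "xyz": [x, y, z], "delta_rot": [wx, wy, wz]}, ...]. A call has 1 to 12 rows; each row is the pose to reach, as a shift and turn from the pose commanded when the call began, along the tool's axes at that moment; what a row does not reach only later rows make up. A row lasts 1/12 s, in which the tool goes at most 41.7 mm and 7.16 degrees, less where a joint would pass 70% of its speed; a pose out of reach is approached as far as the arm can. A call with a gripper value outside its range is refused whole. The fingers move at their own pace and stop on an object; the grip force is fixed at half the most. Time passes only in rows, so rows that repeat a pose let the fingers close. It gives the time, the measured TCP pose, the force and the opening at its end, in the units of the state.
- telemetry.read_state(): the state, without advancing time (a new reading comes with each control period).
- get_image(name): name is "scene" or "side" or "wrist"; returns a dict with "frame" (480x640x3 uint8, blue, green, red), "fx", "fy", "cx", "cy" (pixels), "origin" and "orientation" of the camera in the world. Camera axes: x right, y down, z forward; pixel columns grow to the right and rows downward; lengths in mm; the calibration is good to about 2 mm. A picture is of the moment at which its call begins. There is no depth.
- workorder.job_done(): hands the job in, once; it reports no verdict.
Trained networks look in a picture, given as the dict that the camera call returned (one of the last four; its "shot" number tells which), for a name from the list of things; names that differ only in an ending like _2 or _b are one class to them, and where a whole thing is asked for, a point or a joint stands for the part that bears it (a point fixed in the world has none). Each returns a list of dicts, best first, with "confidence" (0 to 1); they miss things now and then, are a little off and sometimes report something else, mostly with a low value. They report only what shows in the picture. A call takes as long as a camera call.
- nets.recognise(picture, label): "xyz" ([x, y, z] in mm, in world coordinates, good to about 4 mm: the middle of the surface that is visible of it).
- nets.outline_of(picture, label): "pixels" (480x640 bool, what is visible of it).
- nets.pinpoint(picture, label): "xyz" ([x, y, z] in mm, in world coordinates, good to about 4 mm: a listed point, or the origin of a listed thing).
The state is a dict: "clock": time; "joints": joint angles; "joint_vel": joint speeds; "joint_efforts": joint torques, N m; "position": TCP position; "ee_rot": TCP orientation; "contact_force": force on the tool from outside, world axes, zero at the start; "wrist_torque": the same for the moment, N m; "gripper_width": finger opening in mm.
Only numpy, scipy, OpenCV 4.12 (cv2) and the standard library are available. Lean on these libraries where they do the work, as an engineer would, in place of code of your own. Each camera call takes 0.05 s, during which the arm holds its last target.

## Working session

There is one attempt and no reset: what is moved stays moved. The work goes in short steps, Python scripts to look and compute and a tool call to move; the robot and the scene stay as the last step left them, time stands still between calls to the robot, and variables do not carry over. Pictures are saved under pics/ and viewed, and the job is handed in when it is done.

Besides the shell and the picture viewer there is one more tool, called after "Emit:" as name(argument=value, ...), one argument or row to a line, values as JSON. apply_moves: Moves the arm, as the interface text tells. Its arguments: {"type":"object","properties":{"steps":{"type":"array"}},"required":["steps"]}

```bash
ls; mkdir -p pics
cat > h.py <<'E'
import numpy as np, cv2
from scipy.spatial.transform import Rotation as R
from bench import telemetry, get_image, workorder, nets, arm
def proj(im,p):
    q=R.from_quat(im["orientation"]).inv().apply(np.atleast_2d(p)-np.array(im["origin"]))
    return np.c_[im["fx"]*q[:,0]/q[:,2]+im["cx"],im["fy"]*q[:,1]/q[:,2]+im["cy"]]
def ray(im,u,v):
    d=R.from_quat(im["orientation"]).apply([(u-im["cx"])/im["fx"],(v-im["cy"])/im["fy"],1]);return np.array(im["origin"],float),d/np.linalg.norm(d)
def save(im,n): cv2.imwrite("pics/"+n+".png",im["frame"])
E
python3 - <<'E'
from h import *
s=telemetry.read_state();print(s)
for n in ["scene","side","wrist"]:
    im=get_image(n);save(im,n+"0");print(n,im["origin"],im["orientation"],im["fx"])
    for l in ["cupboard","lower_pintle","upper_pintle","stop_pad","door","lower_socket","upper_socket","free_edge","rack"]:
        r=nets.pinpoint(im,l)
        print(l,[(np.round(d["xyz"],1).tolist(),round(d["confidence"],2)) for d in r[:2]])
E
```

```text
pics
{'clock': 0.0, 'joints': array([-9.51384897e-01,  3.85561833e-01,  6.62460797e-03, -4.92570797e-04,
       -1.19401845e+00, -2.58608068e-01]), 'joint_vel': array([-0.00096451, -0.00056699,  0.00059863, -0.00019835, -0.0006685 ,
        0.00021487]), 'joint_efforts': array([ 7.11629746e-04, -3.92289305e+01,  1.88405961e+01,  4.18628857e+00,
       -4.62869735e-03,  3.08833023e-06]), 'position': array([ 220.47200795, -584.24418597,  252.2188345 ]), 'ee_rot': array([ 5.68833569e-01,  8.22451915e-01,  5.81867966e-04, -9.37830372e-04]), 'contact_force': array([-0.30578521,  0.36227899, -0.14497244]), 'wrist_torque': array([-0.05417545,  0.01115081,  0.04005826]), 'gripper_width': 85.50398129363755}
scene [-569.73392708  352.88285155 1111.95540463] [-0.53454978  0.73000578 -0.3428277   0.2526208 ] 609.1037812276501
cupboard [([706.7, -70.9, 4.1], 0.92), ([740.1, 141.1, 4.2], 0.6)]
lower_pintle [([620.0, 31.6, 50.2], 0.83)]
upper_pintle [([620.8, 33.3, 134.4], 0.77)]
stop_pad [([609.4, -154.8, 150.9], 0.9)]
door [([598.5, 235.9, 15.4], 0.59)]
lower_socket [([598.0, 234.9, 44.0], 0.58)]
[... 262 characters left out ...]
1   0.05713033] 493.21166009941805
cupboard [([705.8, -67.3, 1.2], 0.92)]
lower_pintle []
upper_pintle [([621.9, 31.1, 137.7], 0.87), ([607.9, -152.3, 148.1], 0.35)]
stop_pad [([605.9, -150.6, 145.4], 0.75)]
door [([597.7, 231.4, 13.9], 0.71), ([608.4, -150.6, 145.6], 0.57)]
lower_socket [([597.3, 234.2, 40.1], 0.9)]
upper_socket [([600.0, 235.0, 132.6], 0.79), ([620.1, 29.4, 139.4], 0.6)]
free_edge [([411.9, 258.5, 99.6], 0.84)]
rack [([495.4, 252.4, -1.5], 0.89)]
wrist [ 158.16416097 -608.31542649  373.8706147 ] [0.56385018 0.81544801 0.10724284 0.07494322] 388.8378228044189
cupboard []
lower_pintle []
upper_pintle []
stop_pad []
door []
lower_socket []
upper_socket []
free_edge []
rack []
```

View pics/scene0.png

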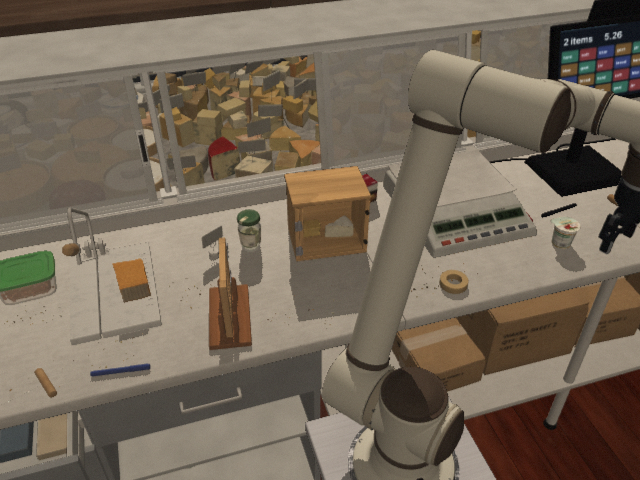

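View pics/side0.png

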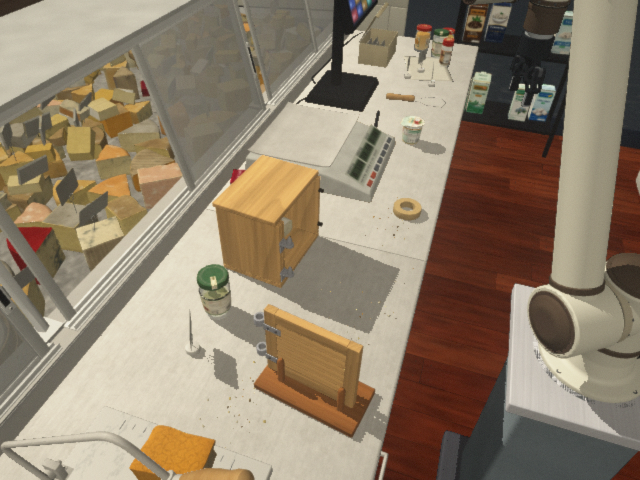

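The door stands in the rack at about (115–365, 305–430) in the side view, sockets toward the jar at (262,316) and (264,349). The cupboard pintles are at (287,243) and (287,272). I'll check the fitted models by overlaying them.

```bash
cat >> h.py <<'E'
import pickle
def snap(names,tag):
    o={}
    for n in names:
        im=get_image(n);o[n]=im;save(im,n+tag)
    pickle.dump(o,open("ims"+tag+".pkl","wb"));return o
def doorpts(x,y,z,yaw):
    c=Ry(yaw)
    P=np.array([[sx,yy,zz] for sx in(-8,8) for yy in(-14,-189) for zz in(0,165)]+[[0,0,30],[0,0,115],[0,0,46],[0,0,131]],float)
    return P@c.T+[x,y,z]
def Ry(d): return R.from_euler('z',d,degrees=True).as_matrix()
def over(im,sets,box,name,k=4):
    x0,y0,x1,y1=box
    f=cv2.resize(im["frame"][y0:y1,x0:x1],None,fx=k,fy=k,interpolation=cv2.INTER_CUBIC)
    for P,col in sets:
        for u,v in proj(im,P): cv2.drawMarker(f,(int((u+.5-x0)*k),int((v+.5-y0)*k)),col,cv2.MARKER_CROSS,14,1)
    cv2.imwrite("pics/"+name+".png",f)
E
python3 - <<'E'
from h import *
o=snap(["scene","side"],"1")
D=doorpts(599,234.5,15,-97.7)
yaw=-6
c=np.array([620.5,32,0])-Ry(yaw)@np.array([-94,92,0])
Cm=np.array([[x,y,z] for x in(-75,75) for y in(-100,100) for z in(0,190)]+[[-94,92,50],[-94,92,70],[-94,92,135],[-94,92,155],[-86,-90,145]],float)@Ry(yaw).T+c
print(c)
over(o["side"],[(D,(0,0,255)),(Cm,(255,0,0))],(200,150,390,440),"ov1",2)
over(o["side"],[(D,(0,0,255)),(Cm,(255,0,0))],(200,150,390,300),"ov1a",4)
over(o["side"],[(D,(0,0,255)),(Cm,(255,0,0))],(230,290,390,440),"ov1b",4)
over(o["scene"],[(D,(0,0,255)),(Cm,(255,0,0))],(190,160,380,310),"ov2",4)
for n in o:
  for l in ["olive_jar_1","card_stand","tape_roll"]:
    r=nets.pinpoint(o[n],l)
    print(n,l,[(np.round(d["xyz"],1).tolist(),round(d["confidence"],2)) for d in r[:1]])
print(telemetry.read_state()["clock"])
E
```

```text
[704.36843954 -69.32168992   0.        ]
scene olive_jar_1 [([743.1, 140.5, 5.1], 0.66)]
scene card_stand [([744.0, 243.4, 5.6], 0.74)]
scene tape_roll [([434.4, -334.4, 0.1], 0.64)]
side olive_jar_1 [([742.1, 142.6, -1.7], 0.63)]
side card_stand [([747.7, 246.0, -3.7], 0.74)]
side tape_roll [([434.6, -329.2, 7.1], 0.73)]
1.9
```

View pics/ov1a.png

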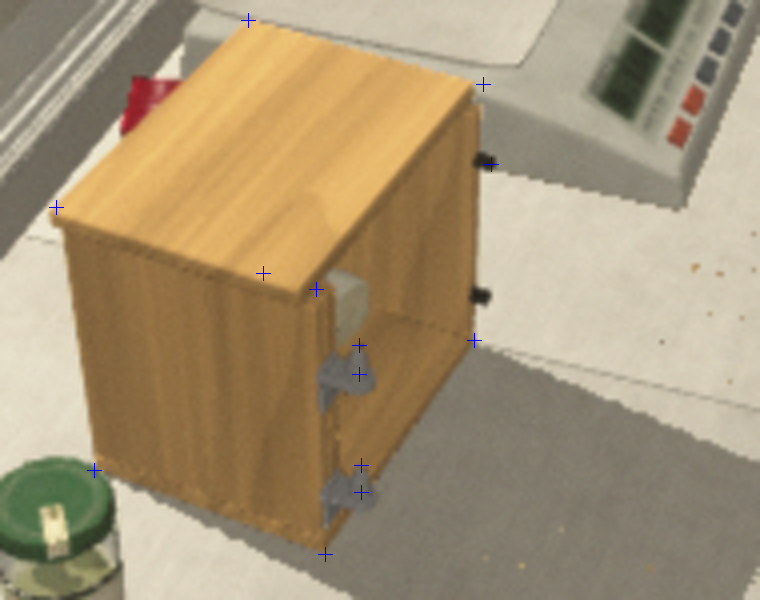

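View pics/ov1b.png

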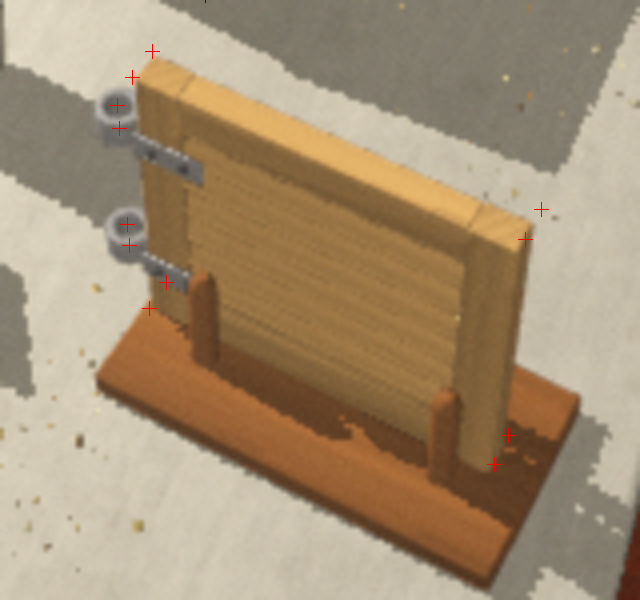

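View pics/ov2.png

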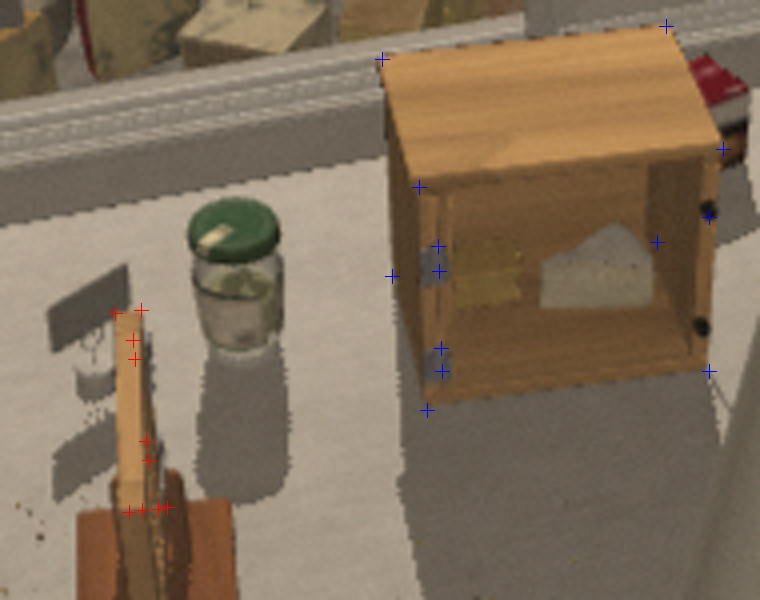

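Run:
```python
from h import *
from scipy.optimize import least_squares
o=pickle.load(open("ims1.pkl","rb"))
im=o["side"]
L=np.array([[8,-14,165],[-8,-14,165],[8,-189,165],[-8,-189,165],[0,0,131],[0,0,46]],float)
uv=np.array([[156,57],[138,80],[533,222],[513,250],[118,103],[127,222]])/4.+[230,290]-.5
def f(p): return (proj(im,L@Ry(p[2]).T+[p[0],p[1],p[3]])-uv).ravel()
r=least_squares(lambda p:f(np.r_[p,15]),[599,234,-97.7]);print(r.x,r.fun.round(1))
r=least_squares(f,[599,234,-97.7,15]);print(r.x,r.fun.round(1))
over(o["scene"],[],(205,220,260,355),"ov3",4)
over(o["scene"],[],(280,205,320,270),"ov4",9)
over(o["side"],[],(265,225,310,290),"ov5",9)
```

```text
[ 598.84654943  233.74068092 -100.07459696] [-0.7 -1.4 -1.5 -0.7  0.4  0.2  1.1  0.7  0.2  0.2  0.4  0.4]
[601.55922409 226.65123553 -99.79867091   4.66561161] [-0.3 -0.8 -1.  -0.2 -0.5 -0.2  0.3  0.2  0.7  0.7  0.8  0.4]
```

View pics/ov3.png

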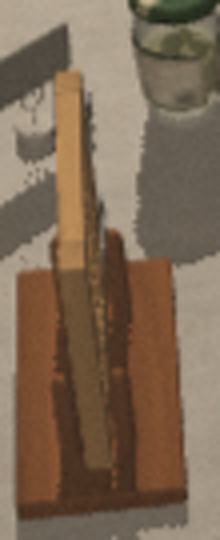

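View pics/ov4.png

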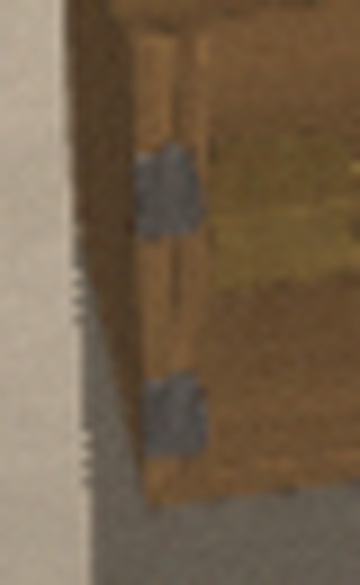

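View pics/ov5.png

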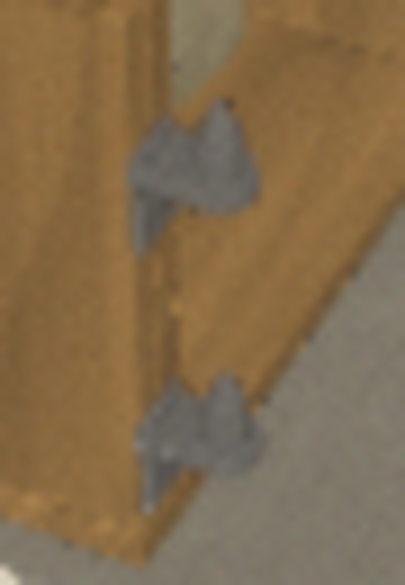

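```bash
cat >> h.py <<'E'
def delta(pos,ang,steps=1):
    s=telemetry.read_state();Q=R.from_quat(s["ee_rot"])
    a=np.radians(ang);x=np.array([np.cos(a),np.sin(a),0]);z=np.array([0,0,-1.]);T=R.from_matrix(np.c_[x,np.cross(z,x),z])
    print("t",round(s["clock"],2),"xyz cm",(Q.inv().apply(np.array(pos)-s["position"])/10).round(3),"rot",(Q.inv()*T).as_rotvec().round(4))
def st():
    s=telemetry.read_state();X=R.from_quat(s["ee_rot"]).as_matrix()
    print("t",round(s["clock"],2),"pos",s["position"].round(2),"xang",np.degrees(np.arctan2(X[1,0],X[0,0])).round(2),"zax",X[:,2].round(4),"F",s["contact_force"].round(2),"M",s["wrist_torque"].round(2),"w",round(s["gripper_width"],1),"J",s["joints"].round(2))
E
python3 -c "
from h import *
delta([500,250,300],81)"
```

```text
t 1.9 xyz cm [68.236 55.604 -4.666] rot [-0.     -0.      0.5179]
```

Emit:
apply_moves(
  steps=[
    {"hand": 1, "xyz": [68.2, 55.6, -4.7], "delta_rot": [0, 0, 0.518]},
    {"hand": 1, "xyz": [68.2, 55.6, -4.7], "delta_rot": [0, 0, 0.518]},
    {"hand": 1, "xyz": [68.2, 55.6, -4.7], "delta_rot": [0, 0, 0.518]},
    {"hand": 1, "xyz": [68.2, 55.6, -4.7], "delta_rot": [0, 0, 0.518]},
    {"hand": 1, "xyz": [68.2, 55.6, -4.7], "delta_rot": [0, 0, 0.518]},
    {"hand": 1, "xyz": [68.2, 55.6, -4.7], "delta_rot": [0, 0, 0.518]},
    {"hand": 1, "xyz": [68.2, 55.6, -4.7], "delta_rot": [0, 0, 0.518]},
    {"hand": 1, "xyz": [68.2, 55.6, -4.7], "delta_rot": [0, 0, 0.518]},
    {"hand": 1, "xyz": [68.2, 55.6, -4.7], "delta_rot": [0, 0, 0.518]},
    {"hand": 1, "xyz": [68.2, 55.6, -4.7], "delta_rot": [0, 0, 0.518]},
    {"hand": 1, "xyz": [68.2, 55.6, -4.7], "delta_rot": [0, 0, 0.518]},
    {"hand": 1, "xyz": [68.2, 55.6, -4.7], "delta_rot": [0, 0, 0.518]},
  ],
)

```text
clock: 2.9
position: [377.0, -116.7, 280.3]
ee_rot: [0.76, 0.649, 0.001, 0.001]
contact_force: [1.2, 0.5, 0.2]
gripper_width: 85.1
```

```bash
python3 -c "
from h import *
st();delta([500,250,300],81)"
```

```text
t 2.9 pos [ 377.   -116.66  280.31] xang 81.0 zax [ 1.7e-03  1.0e-04 -1.0e+00] F [1.22 0.55 0.2 ] M [-0.08 -0.17  0.02] w 85.1 J [ 0.12 -0.05 -0.46  0.   -1.16 -1.84]
t 2.9 xyz cm [38.14   6.414 -1.944] rot [ 0.0017 -0.0004 -0.    ]
```

Emit:
apply_moves(
  steps=[
    {"hand": 1, "xyz": [38.1, 6.4, -2], "delta_rot": [0, 0, 0]},
    {"hand": 1, "xyz": [38.1, 6.4, -2], "delta_rot": [0, 0, 0]},
    {"hand": 1, "xyz": [38.1, 6.4, -2], "delta_rot": [0, 0, 0]},
    {"hand": 1, "xyz": [38.1, 6.4, -2], "delta_rot": [0, 0, 0]},
    {"hand": 1, "xyz": [38.1, 6.4, -2], "delta_rot": [0, 0, 0]},
    {"hand": 1, "xyz": [38.1, 6.4, -2], "delta_rot": [0, 0, 0]},
    {"hand": 1, "xyz": [38.1, 6.4, -2], "delta_rot": [0, 0, 0]},
    {"hand": 1, "xyz": [38.1, 6.4, -2], "delta_rot": [0, 0, 0]},
    {"hand": 1, "xyz": [38.1, 6.4, -2], "delta_rot": [0, 0, 0]},
    {"hand": 1, "xyz": [38.1, 6.4, -2], "delta_rot": [0, 0, 0]},
    {"hand": 1, "xyz": [38.1, 6.4, -2], "delta_rot": [0, 0, 0]},
  ],
)

```text
clock: 3.82
position: [500.5, 250.7, 298.7]
ee_rot: [0.759, 0.651, -0.0, 0.0]
contact_force: [-0.1, -0.5, 0.0]
gripper_width: 85.4
```

```bash
python3 -c "
from h import *
o=snap(['wrist'],'2');im=o['wrist']
st();print(im['origin'],im['orientation'])
for l in ['upper_socket','free_edge','upper_pintle']:
    r=nets.pinpoint(im,l);print(l,[(np.round(d['xyz'],1).tolist(),round(d['confidence'],2)) for d in r[:2]])
D=doorpts(599,234,15,-99)
over(im,[(D,(0,0,255))],(0,0,640,480),'w2',1.25)
"
```

```text
t 3.87 pos [499.85 248.85 298.84] xang 81.09 zax [-1.1e-03 -9.0e-04 -1.0e+00] F [-0.13 -0.58  0.18] M [0.   0.06 0.02] w 85.4 J [ 0.75  0.24 -0.08 -0.   -1.25 -2.48]
[434.66503957 260.33809523 419.26703609] [0.75287966 0.64499167 0.08456587 0.10003289]
upper_socket [([601.9, 234.1, 129.9], 0.83)]
free_edge []
upper_pintle []
```

View pics/wrist2.png

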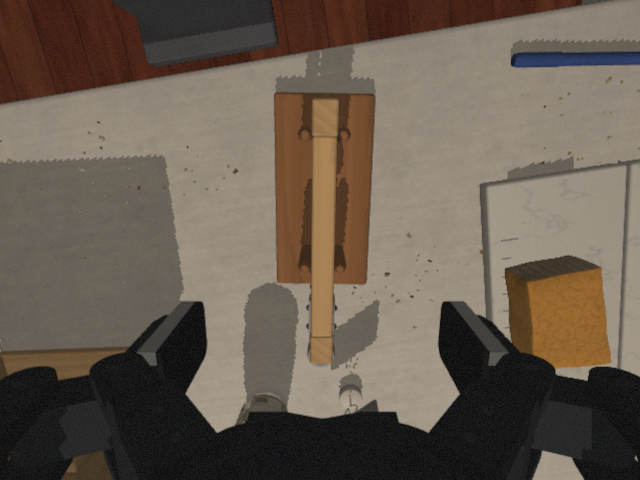

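View pics/w2.png

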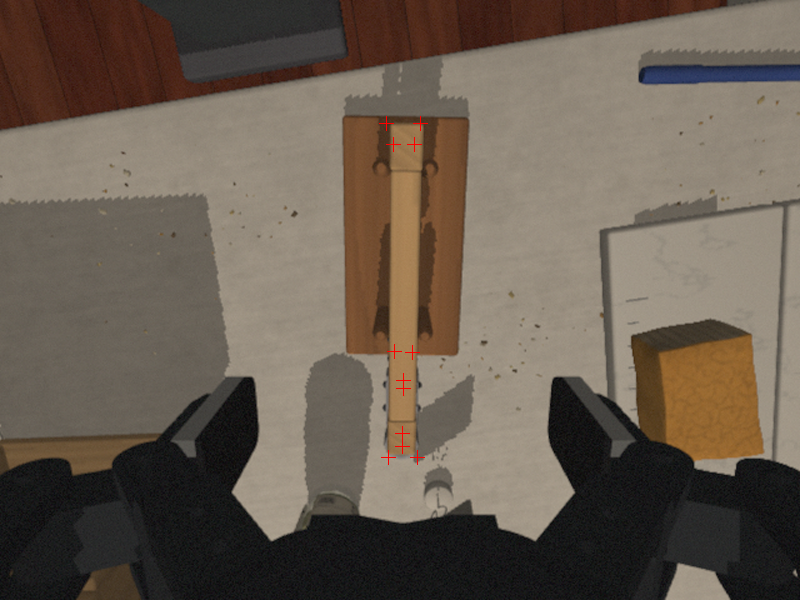

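Emit:
apply_moves(
  steps=[
    {"hand": 1, "xyz": [0.05, 0, 3], "delta_rot": [0, 0, -0.005]},
    {"hand": 1, "xyz": [0.05, 0, 7], "delta_rot": [0, 0, -0.005]},
    {"hand": 1, "xyz": [0.05, 0, 10], "delta_rot": [0, 0, -0.005]},
    {"hand": 1, "xyz": [0.05, 0, 12], "delta_rot": [0, 0, -0.005]},
    {"hand": 1, "xyz": [0.05, 0, 12.75], "delta_rot": [0, 0, -0.005]},
    {"hand": 0, "xyz": [0.05, 0, 12.75], "delta_rot": [0, 0, -0.005]},
    {"hand": 0, "xyz": [0.05, 0, 12.75], "delta_rot": [0, 0, -0.005]},
    {"hand": 0, "xyz": [0.05, 0, 12.75], "delta_rot": [0, 0, -0.005]},
    {"hand": 0, "xyz": [0.05, 0, 12.75], "delta_rot": [0, 0, -0.005]},
    {"hand": 0, "xyz": [0.05, 0, 12.75], "delta_rot": [0, 0, -0.005]},
    {"hand": 0, "xyz": [0.05, 0, 12.75], "delta_rot": [0, 0, -0.005]},
    {"hand": 0, "xyz": [0.05, 0, 12.75], "delta_rot": [0, 0, -0.005]},
  ],
)

```text
clock: 5.02
position: [500.7, 248.8, 173.4]
ee_rot: [0.759, 0.651, 0.002, 0.0]
contact_force: [-0.4, 0.1, 3.8]
gripper_width: 14.8
```

```bash
python3 -c "
from h import *
o=snap(['side','wrist'],'3');im=o['side']
st()
over(im,[],(200,150,400,450),'s3',2)
"
```

```text
t 5.12 pos [500.74 248.83 173.43] xang 81.31 zax [ 0.0026  0.0016 -1.    ] F [0.2  0.56 5.27] M [ 0.23 -0.01 -0.07] w 15.0 J [ 0.75  0.34 -0.27  0.   -0.95 -2.47]
```

View pics/s3.png

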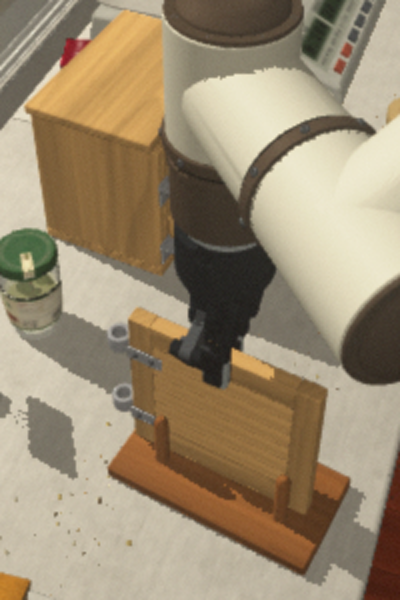

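Gripped: width is 15 mm and the fingers sit on the top rail at about (205,360). Lifting straight up.

Emit:
apply_moves(
  steps=[
    {"hand": 0, "xyz": [0, 0, -0.6], "delta_rot": [0, 0, 0]},
    {"hand": 0, "xyz": [0, 0, -1.5], "delta_rot": [0, 0, 0]},
    {"hand": 0, "xyz": [0, 0, -2.6], "delta_rot": [0, 0, 0]},
    {"hand": 0, "xyz": [0, 0, -4], "delta_rot": [0, 0, 0]},
    {"hand": 0, "xyz": [0, 0, -5.4], "delta_rot": [0, 0, 0]},
    {"hand": 0, "xyz": [0, 0, -6.8], "delta_rot": [0, 0, 0]},
    {"hand": 0, "xyz": [0, 0, -8], "delta_rot": [0, 0, 0]},
    {"hand": 0, "xyz": [0, 0, -8.6], "delta_rot": [0, 0, 0]},
    {"hand": 0, "xyz": [0, 0, -8.6], "delta_rot": [0, 0, 0]},
    {"hand": 0, "xyz": [0, 0, -8.6], "delta_rot": [0, 0, 0]},
  ],
)

```text
clock: 5.95
position: [499.2, 247.7, 257.4]
ee_rot: [0.759, 0.651, -0.001, -0.0]
contact_force: [0.2, 1.0, -4.7]
gripper_width: 14.9
```

```bash
python3 -c "
from h import *
o=snap(['side','scene','wrist'],'4');im=o['side']
st()
for n in ['side','scene']:
  for l in ['upper_socket','lower_socket','free_edge']:
    r=nets.pinpoint(o[n],l);print(n,l,[(np.round(d['xyz'],1).tolist(),round(d['confidence'],2)) for d in r[:2]])
over(im,[],(230,250,390,400),'s4',4)
"
```

```text
t 6.1 pos [499.25 247.69 256.8 ] xang 81.27 zax [-0.0025 -0.0018 -1.    ] F [ 0.68  0.1  -3.83] M [-0.03 -0.02 -0.05] w 14.7 J [ 0.75  0.27 -0.15 -0.   -1.15 -2.47]
side upper_socket [([595.3, 232.4, 215.1], 0.75)]
side lower_socket [([593.4, 233.0, 214.7], 0.38), ([707.0, -105.8, 12.0], 0.36)]
side free_edge [([411.6, 257.9, 186.2], 0.68)]
scene upper_socket []
scene lower_socket [([598.6, 231.7, 127.1], 0.71)]
scene free_edge [([407.0, 261.1, 179.0], 0.58)]
```

View pics/s4.png

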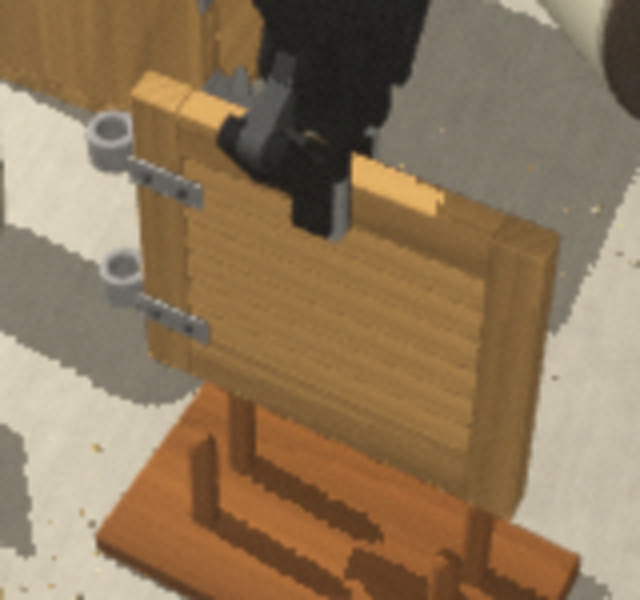

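View pics/wrist4.png

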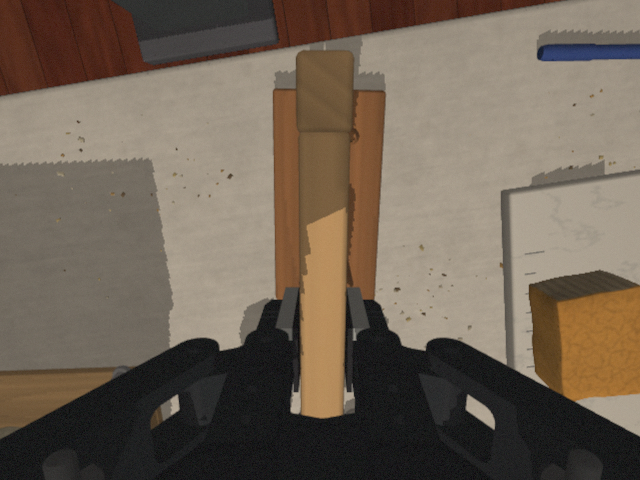

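```bash
python3 -c "
from h import *
delta([521.7,112,256.8],84);delta([521.7,112,216],84)"
```

```text
t 6.4 xyz cm [-13.124   4.226   0.105] rot [-0.0005  0.0005 -0.0475]
t 6.4 xyz cm [-13.122   4.227   4.185] rot [-0.0005  0.0005 -0.0475]
```

Emit:
apply_moves(
  steps=[
    {"hand": 0, "xyz": [-1, 0.3, 0], "delta_rot": [0, 0, -0.01]},
    {"hand": 0, "xyz": [-3, 1, 0], "delta_rot": [0, 0, -0.02]},
    {"hand": 0, "xyz": [-5.5, 1.8, 0], "delta_rot": [0, 0, -0.03]},
    {"hand": 0, "xyz": [-8, 2.6, 0], "delta_rot": [0, 0, -0.04]},
    {"hand": 0, "xyz": [-10.5, 3.4, 0], "delta_rot": [0, 0, -0.0475]},
    {"hand": 0, "xyz": [-12.4, 4, 0], "delta_rot": [0, 0, -0.0475]},
    {"hand": 0, "xyz": [-13.1, 4.2, 0.5], "delta_rot": [0, 0, -0.0475]},
    {"hand": 0, "xyz": [-13.1, 4.2, 1.6], "delta_rot": [0, 0, -0.0475]},
    {"hand": 0, "xyz": [-13.1, 4.2, 2.9], "delta_rot": [0, 0, -0.0475]},
    {"hand": 0, "xyz": [-13.1, 4.2, 3.9], "delta_rot": [0, 0, -0.0475]},
    {"hand": 0, "xyz": [-13.1, 4.2, 4.2], "delta_rot": [0, 0, -0.0475]},
    {"hand": 0, "xyz": [-13.1, 4.2, 4.2], "delta_rot": [0, 0, -0.0475]},
  ],
)

```text
clock: 7.4
position: [521.0, 112.4, 215.0]
ee_rot: [0.743, 0.669, -0.001, -0.0]
contact_force: [-0.4, 0.0, -4.4]
gripper_width: 14.9
```

```bash
python3 -c "
from h import *
o=snap(['side','scene','wrist'],'5');im=o['side']
st()
for n in ['side','scene']:
  for l in ['upper_socket','lower_socket','upper_pintle','lower_pintle']:
    r=nets.pinpoint(o[n],l);print(n,l,[(np.round(d['xyz'],1).tolist(),round(d['confidence'],2)) for d in r[:2]])
over(im,[],(240,200,400,350),'s5',5)
over(o['scene'],[],(230,170,390,320),'c5',5)
st()
"
```

```text
t 7.55 pos [522.11 112.79 216.82] xang 84.04 zax [ 1.5e-03  4.0e-04 -1.0e+00] F [ 0.21 -0.15 -3.33] M [-0.05 -0.01 -0.02] w 15.4 J [ 0.52  0.26 -0.27  0.   -1.04 -2.19]
side upper_socket [([615.7, 101.9, 174.9], 0.59)]
side lower_socket []
side upper_pintle [([620.3, 29.1, 135.2], 0.8)]
side lower_pintle [([622.1, 37.3, 48.2], 0.88), ([745.6, 247.7, -1.0], 0.59)]
scene upper_socket [([620.1, 102.5, 58.5], 0.61)]
scene lower_socket [([617.8, 100.9, 87.1], 0.78)]
scene upper_pintle [([622.0, 35.3, 135.8], 0.69)]
scene lower_pintle [([743.2, 142.1, 5.7], 0.68), ([620.9, 31.6, 52.2], 0.56)]
t 7.95 pos [521.61 112.32 216.32] xang 84.0 zax [ 3.e-04  2.e-04 -1.e+00] F [-0.04  0.36 -4.42] M [0.   0.04 0.04] w 15.1 J [ 0.52  0.26 -0.27  0.   -1.04 -2.19]
```

View pics/s5.png

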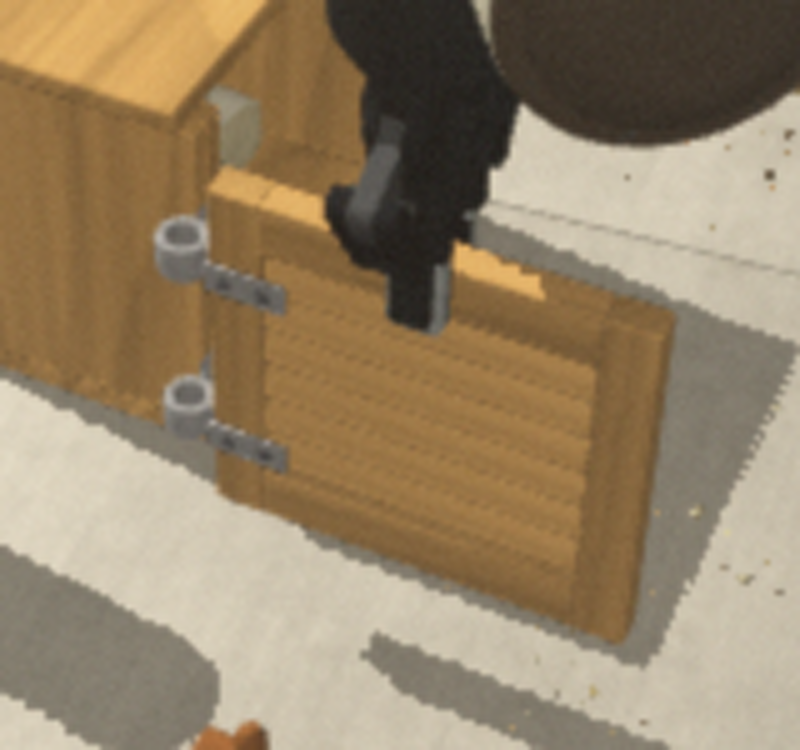

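View pics/c5.png

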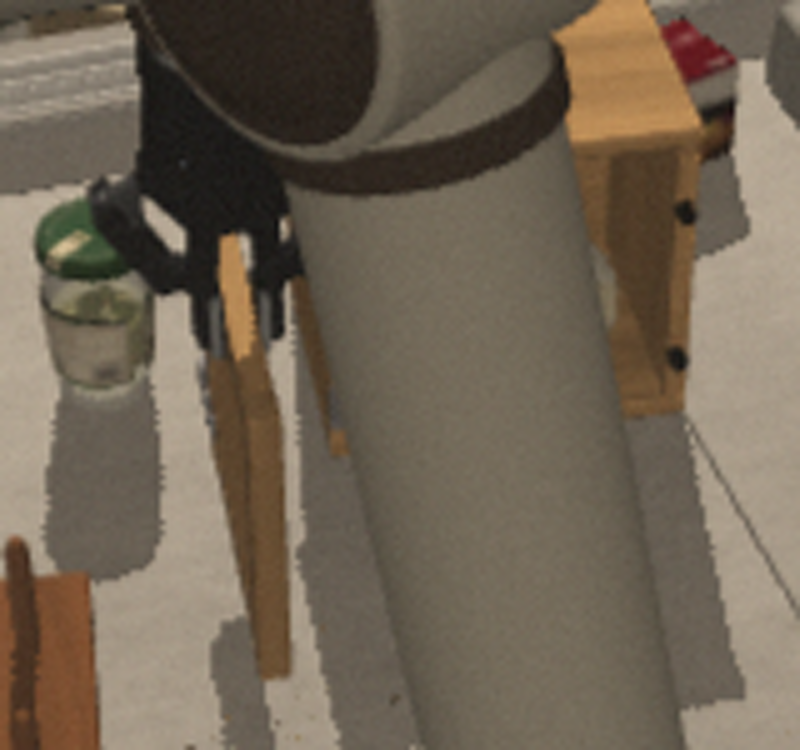

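View pics/wrist5.png

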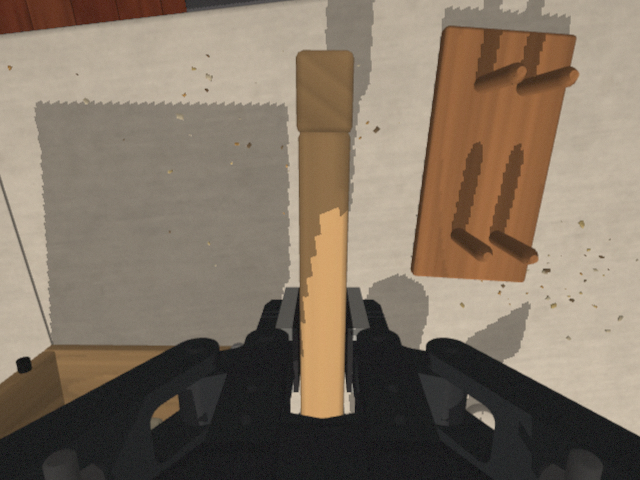

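Run:
```python
from h import *
o=pickle.load(open("ims1.pkl","rb"));p=pickle.load(open("ims5.pkl","rb"))
def at(im,u,v,z):
    a,d=ray(im,u,v);return (a+d*(z-a[2])/d[2]).round(1)
im=o["side"]
print("tips",at(im,222/9+265-.5,98/9+225-.5,155),at(im,229/9+265-.5,371/9+225-.5,70))
im=p["side"]
zb=57.9
print("sock",at(im,183/5+240-.5,237/5+200-.5,zb+131),at(im,190/5+240-.5,393/5+200-.5,zb+46))
# sensitivity: z+2
print(at(im,183/5+240-.5,237/5+200-.5,zb+133))
# overlay fitted sets on zooms
for hx,hy in [(620.7,102.2),(619,102)]:
    P=doorpts(hx,hy,zb,-96)
    print(hx,proj(im,P[-2:]).round(2).tolist(), [183/5+239.5,237/5+199.5],[190/5+239.5,393/5+199.5])
over(im,[(doorpts(620,102.2,zb,-96),(0,0,255))],(240,200,400,350),'s5b',5)
def ring(c,z,r): 
    t=np.linspace(0,2*np.pi,24);return np.c_[c[0]+r*np.cos(t),c[1]+r*np.sin(t),z+0*t]
f=o["side"]
c=(620.7,32)
over(f,[(np.vstack([ring(c,155,1.5),ring(c,145,5.5),ring(c,135,5.5),ring(c,135,9),ring(c,70,1.5),ring(c,60,5.5),ring(c,50,5.5),ring(c,50,9)]),(0,0,255))],(265,225,310,290),'s5c',9)
```

```text
tips [621.2  30.9 155. ] [620.4  31.3  70. ]
sock [618.2 105.4 188.9] [618.6 103.7 103.9]
[617.3 107.4 190.9]
620.7 [[276.82, 277.31], [275.48, 245.49]] [276.1, 246.9] [277.5, 278.1]
619 [[277.66, 277.45], [276.37, 245.63]] [276.1, 246.9] [277.5, 278.1]
```

View pics/s5b.png

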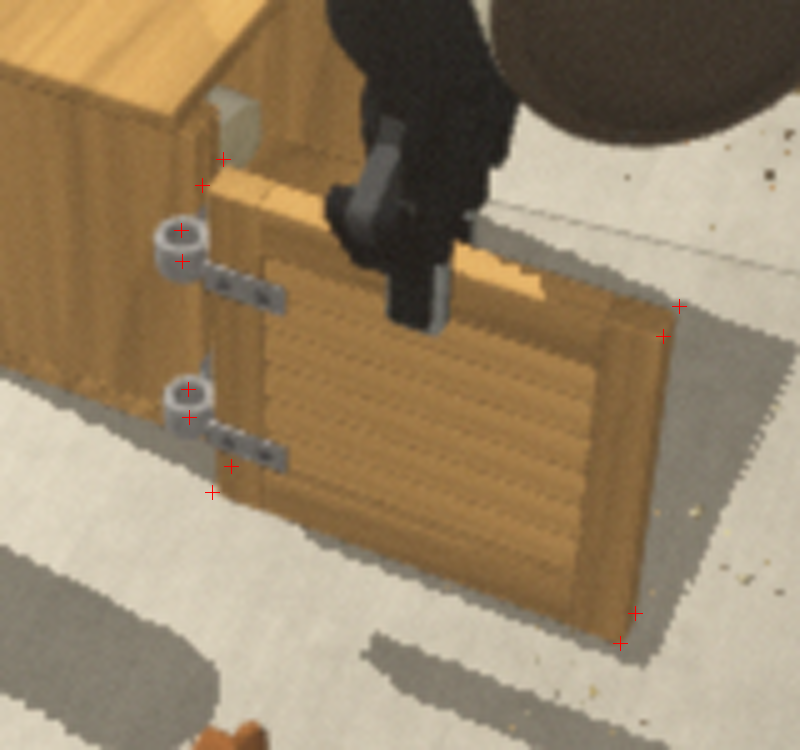

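View pics/s5c.png

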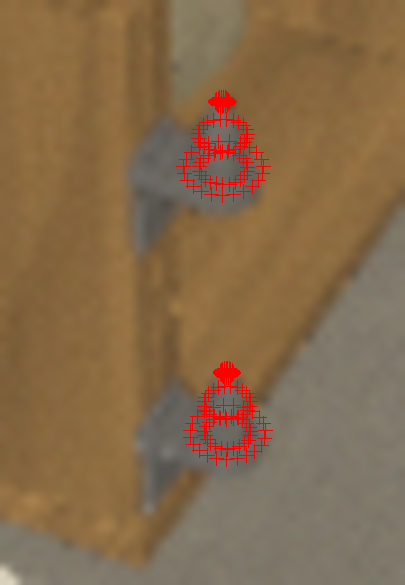

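Run:
```python
from h import *
o=pickle.load(open("ims1.pkl","rb"));p=pickle.load(open("ims4.pkl","rb"))
def at(im,u,v,z):
    a,d=ray(im,u,v);return (a+d*(z-a[2])/d[2]).round(1)
im=o["side"]
print(at(im,118/4+229.5,103/4+289.5,146),at(im,127/4+229.5,222/4+289.5,61))
over(im,[],(245,300,280,365),'z1',9)
over(p["side"],[],(245,270,280,335),'z4',9)
over(pickle.load(open("ims5.pkl","rb"))["side"],[],(265,235,300,300),'z5',9)
a=[cv2.imread(f"pics/z{i}.png") for i in (1,4,5)]
cv2.imwrite("pics/zz.png",np.hstack(a)[:,:,:][:600])
```

```text
[599.4 233.4 146. ] [599.9 233.1  61. ]
```

View pics/zz.png

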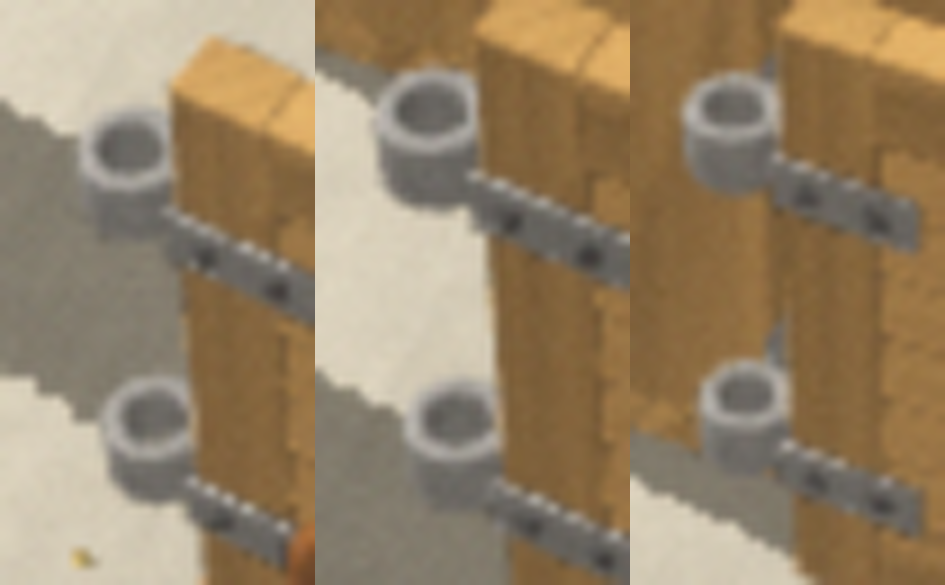

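Run:
```python
from h import *
def at(im,u,v,z):
    a,d=ray(im,u,v);return (a+d*(z-a[2])/d[2]).round(1)
for i,(bx,by),u,l,tz in [(1,(245,300),(126,142),(148,414),173.4),(4,(245,270),(113,102.5),(139,415),256.9),(5,(265,235),(101.5,103.5),(115.5,392),216.3)]:
    im=pickle.load(open(f"ims{i}.pkl","rb"))["side"];zb=15+tz-173.4
    print(i,at(im,u[0]/9+bx-.5,u[1]/9+by-.5,zb+131),at(im,l[0]/9+bx-.5,l[1]/9+by-.5,zb+46))
```

```text
1 [600.2 233.7 146. ] [600.  234.3  61. ]
4 [598.8 231.3 229.5] [598.1 232.4 144.5]
5 [619.7 103.3 188.9] [619.  103.7 103.9]
```

Emit:
apply_moves(
  steps=[
    {"hand": 0, "xyz": [-1, 0.12, 0], "delta_rot": [0, 0, 0]},
    {"hand": 0, "xyz": [-2.5, 0.3, 0], "delta_rot": [0, 0, 0]},
    {"hand": 0, "xyz": [-3.8, 0.44, 0], "delta_rot": [0, 0, 0]},
    {"hand": 0, "xyz": [-4.47, 0.52, 0], "delta_rot": [0, 0, 0]},
    {"hand": 0, "xyz": [-4.47, 0.52, 0], "delta_rot": [0, 0, 0]},
    {"hand": 0, "xyz": [-4.47, 0.52, 0], "delta_rot": [0, 0, 0]},
  ],
)

```text
clock: 8.45
position: [522.1, 66.8, 216.2]
ee_rot: [0.744, 0.669, 0.0, 0.0]
contact_force: [0.2, 0.1, -4.0]
gripper_width: 14.9
```

Run:
```python
from h import *
o=snap(['side','scene'],'6');st()
over(o['side'],[],(265,215,310,280),'z6',9)
over(o['scene'],[],(265,180,365,290),'c6',6)
st()
```

```text
t 8.55 pos [522.22  67.51 216.2 ] xang 84.0 zax [ 4.e-04  3.e-04 -1.e+00] F [-0.54 -0.17 -5.25] M [0.04 0.   0.  ] w 15.1 J [ 0.44  0.25 -0.29 -0.   -1.03 -2.11]
t 8.55 pos [522.22  67.51 216.2 ] xang 84.0 zax [ 4.e-04  3.e-04 -1.e+00] F [-0.54 -0.17 -5.25] M [0.04 0.   0.  ] w 15.1 J [ 0.44  0.25 -0.29 -0.   -1.03 -2.11]
```

View pics/z6.png

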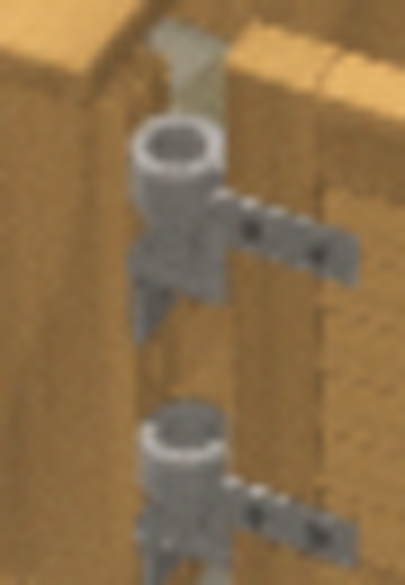

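View pics/c6.png

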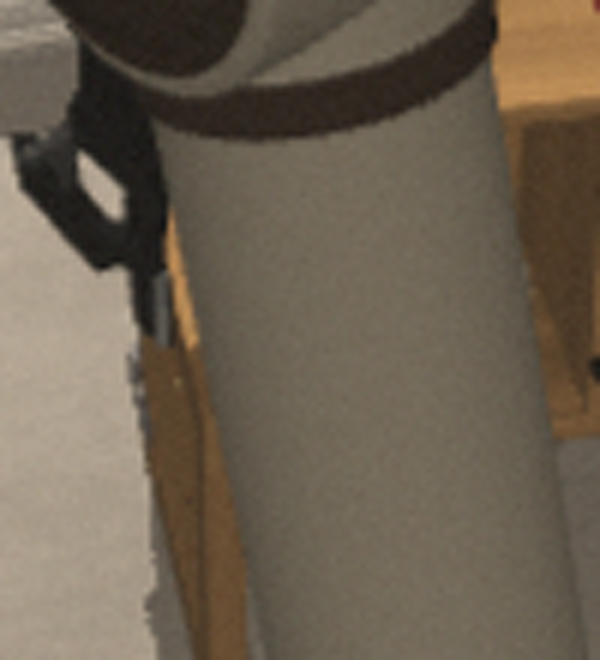

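Run:
```python
from h import *
def at(im,u,v,z):
    a,d=ray(im,u,v);return (a+d*(z-a[2])/d[2]).round(1)
im=pickle.load(open(f"ims6.pkl","rb"))["side"];zb=15+216.2-173.4
print(at(im,178.5/9+265-.5,144.5/9+215-.5,zb+131),at(im,185/9+265-.5,431/9+215-.5,zb+46))
im=pickle.load(open(f"ims1.pkl","rb"))["side"]
for y in (97,102):print(at(im,222/9+265-.5,y/9+225-.5,155),at(im,229/9+265-.5,(y+273)/9+225-.5,70))
```

```text
[620.8  56.8 188.8] [620.7  57.4 103.8]
[621.3  30.6 155. ] [620.6  30.9  70. ]
[620.7  32.1 155. ] [620.   32.5  70. ]
```

Emit:
apply_moves(
  steps=[
    {"hand": 0, "xyz": [-0.9, 0.1, 0], "delta_rot": [0, 0, 0]},
    {"hand": 0, "xyz": [-1.9, 0.2, 0], "delta_rot": [0, 0, 0]},
    {"hand": 0, "xyz": [-2.49, 0.26, 0], "delta_rot": [0, 0, 0]},
    {"hand": 0, "xyz": [-2.49, 0.26, 0], "delta_rot": [0, 0, 0]},
    {"hand": 0, "xyz": [-2.49, 0.26, 0], "delta_rot": [0, 0, 0]},
  ],
)

```text
clock: 8.97
position: [522.0, 41.8, 216.1]
ee_rot: [0.743, 0.669, 0.0, -0.0]
contact_force: [0.7, 0.5, -4.4]
gripper_width: 14.8
```

Run:
```python
from h import *
o=snap(['side'],'7');st()
over(o['side'],[],(265,200,310,265),'z7',9)
```

```text
t 9.02 pos [522.1   42.05 216.14] xang 83.97 zax [ 2.e-04  1.e-04 -1.e+00] F [ 0.16  0.75 -4.17] M [ 0.04 -0.01  0.01] w 15.2 J [ 0.39  0.24 -0.29 -0.   -1.03 -2.07]
```

View pics/z7.png

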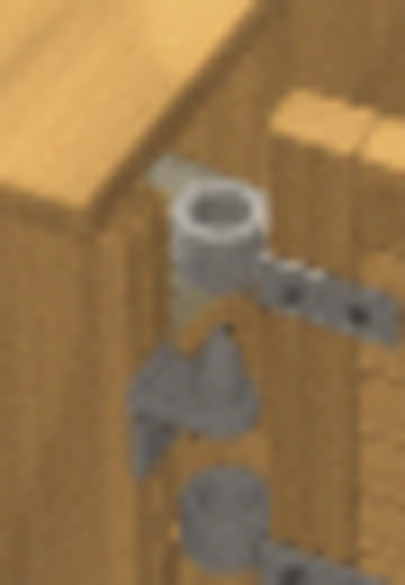

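Emit:
apply_moves(
  steps=[
    {"hand": 0, "xyz": [0, 0, 0.6], "delta_rot": [0, 0, 0]},
    {"hand": 0, "xyz": [0, 0, 1.2], "delta_rot": [0, 0, 0]},
    {"hand": 0, "xyz": [0, 0, 1.6], "delta_rot": [0, 0, 0]},
    {"hand": 0, "xyz": [0, 0, 2.0], "delta_rot": [0, 0, 0]},
    {"hand": 0, "xyz": [0, 0, 2.4], "delta_rot": [0, 0, 0]},
    {"hand": 0, "xyz": [0, 0, 2.4], "delta_rot": [0, 0, 0]},
  ],
)

```text
clock: 9.52
position: [521.4, 42.2, 190.9]
ee_rot: [0.743, 0.669, -0.001, -0.001]
contact_force: [0.5, 0.2, -4.4]
gripper_width: 15.0
```

Run:
```python
from h import *
o=snap(['side'],'8');st()
over(o['side'],[],(265,215,310,280),'z8',9)
```

```text
t 9.57 pos [521.75  42.25 191.47] xang 84.01 zax [-1.3e-03 -5.0e-04 -1.0e+00] F [-0.04  0.78 -4.66] M [-0.02  0.02 -0.01] w 15.0 J [ 0.39  0.27 -0.33 -0.   -0.97 -2.07]
```

View pics/z8.png

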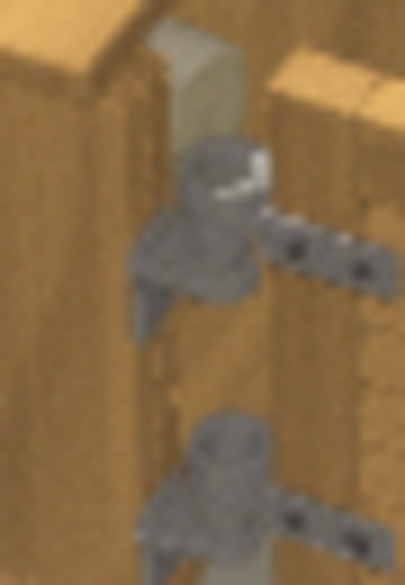

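Emit:
apply_moves(
  steps=[
    {"hand": 0, "xyz": [0, 0, 0.2], "delta_rot": [0, 0, 0]},
    {"hand": 0, "xyz": [0, 0, 0.4], "delta_rot": [0, 0, 0]},
    {"hand": 0, "xyz": [0, 0, 0.6], "delta_rot": [0, 0, 0]},
    {"hand": 0, "xyz": [0, 0, 0.8], "delta_rot": [0, 0, 0]},
    {"hand": 0, "xyz": [0, 0, 0.8], "delta_rot": [0, 0, 0]},
  ],
)

```text
clock: 9.98
position: [522.1, 42.3, 183.8]
ee_rot: [0.743, 0.669, 0.0, -0.0]
contact_force: [0.5, 0.2, -3.4]
gripper_width: 14.9
```

```bash
python3 -c "
from h import *
st()"
```

```text
t 9.98 pos [522.07  42.32 183.82] xang 84.0 zax [ 0.e+00  1.e-04 -1.e+00] F [ 0.53  0.18 -3.44] M [ 0.06 -0.11  0.03] w 14.9 J [ 0.39  0.28 -0.34 -0.   -0.95 -2.07]
```

Emit:
apply_moves(
  steps=[
    {"hand": 0, "xyz": [0, 0, 0.2], "delta_rot": [0, 0, 0]},
    {"hand": 0, "xyz": [0, 0, 0.4], "delta_rot": [0, 0, 0]},
    {"hand": 0, "xyz": [0, 0, 0.5], "delta_rot": [0, 0, 0]},
    {"hand": 0, "xyz": [0, 0, 0.5], "delta_rot": [0, 0, 0]},
  ],
)

```text
clock: 10.32
position: [522.1, 42.3, 178.9]
ee_rot: [0.743, 0.669, 0.0, 0.0]
contact_force: [0.7, 0.5, -3.4]
gripper_width: 15.0
```

Run:
```python
from h import *
o=snap(['side'],'9');st()
over(o['side'],[],(265,215,310,280),'z9',9)
```

```text
t 10.37 pos [522.09  42.35 179.04] xang 84.01 zax [ 0.  0. -1.] F [ 0.31  0.54 -4.75] M [ 0.12 -0.11  0.01] w 14.8 J [ 0.39  0.28 -0.35 -0.   -0.94 -2.07]
```

View pics/z9.png

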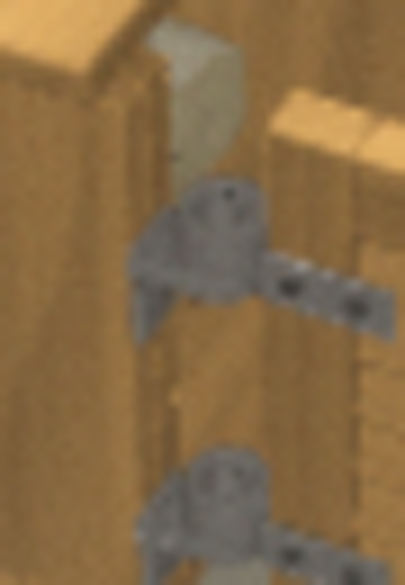

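Emit:
apply_moves(
  steps=[
    {"hand": 0, "xyz": [0, 0, 0.08], "delta_rot": [0, 0, 0]},
    {"hand": 0, "xyz": [0, 0, 0.16], "delta_rot": [0, 0, 0]},
    {"hand": 0, "xyz": [0, 0, 0.16], "delta_rot": [0, 0, 0]},
  ],
)

```text
clock: 10.62
position: [522.2, 42.3, 178.1]
ee_rot: [0.743, 0.669, 0.0, 0.0]
contact_force: [-2.0, -0.0, -0.7]
gripper_width: 15.0
```

```bash
python3 -c "
from h import *
st()"
```

```text
t 10.62 pos [522.23  42.31 178.15] xang 84.02 zax [ 8.e-04 -0.e+00 -1.e+00] F [-2.04 -0.05 -0.72] M [-0.01  0.29 -0.04] w 15.0 J [ 0.39  0.28 -0.35  0.   -0.94 -2.07]
```

Emit:
apply_moves(
  steps=[
    {"hand": 0, "xyz": [0, 0, 0.1], "delta_rot": [0, 0, 0]},
    {"hand": 0, "xyz": [0, 0, 0.1], "delta_rot": [0, 0, 0]},
  ],
)

```text
clock: 10.78
position: [522.3, 42.3, 177.7]
ee_rot: [0.743, 0.669, 0.0, 0.001]
contact_force: [-3.6, 0.5, 4.5]
gripper_width: 15.0
```

Run:
```python
from h import *
o=snap(['side'],'10');st()
over(o['side'],[],(265,215,310,280),'z10',9)
```

```text
t 10.83 pos [522.31  42.24 177.68] xang 84.02 zax [ 0.0014 -0.     -1.    ] F [-4.21  0.81  4.35] M [0.04 0.65 0.  ] w 15.2 J [ 0.39  0.28 -0.35  0.   -0.94 -2.07]
```

View pics/z10.png

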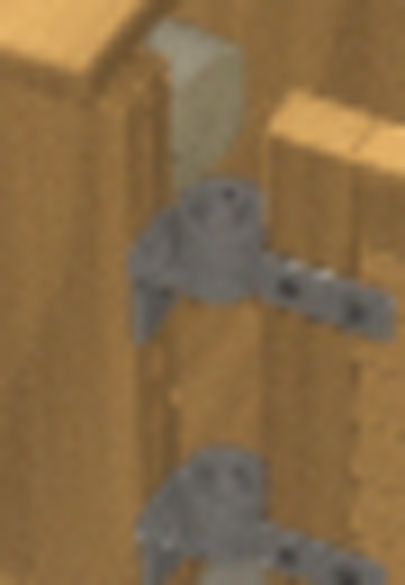

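The sockets sit flush on both brackets. The wrist force changed by about 8 N and the tips show at the sleeve mouths (230,190). Releasing.

Emit:
apply_moves(
  steps=[
    {"hand": 0.7, "xyz": [0, 0, 0.05], "delta_rot": [0, 0, 0]},
    {"hand": 0.7, "xyz": [0, 0, 0], "delta_rot": [0, 0, 0]},
    {"hand": 0.7, "xyz": [0, 0, 0], "delta_rot": [0, 0, 0]},
    {"hand": 0.7, "xyz": [0, 0, 0], "delta_rot": [0, 0, 0]},
    {"hand": 0.7, "xyz": [0, 0, -1], "delta_rot": [0, 0, 0]},
    {"hand": 0.7, "xyz": [0, 0, -3], "delta_rot": [0, 0, 0]},
    {"hand": 0.7, "xyz": [0, 0, -5.5], "delta_rot": [0, 0, 0]},
    {"hand": 0.7, "xyz": [0, 0, -8], "delta_rot": [0, 0, 0]},
    {"hand": 0.7, "xyz": [0, 0, -8], "delta_rot": [0, 0, 0]},
  ],
)

```text
clock: 11.58
position: [525.0, 42.7, 262.8]
ee_rot: [0.743, 0.67, 0.005, 0.003]
contact_force: [0.1, -0.4, 1.2]
gripper_width: 59.7
```

Run:
```python
from h import *
o=snap(['side','scene','wrist'],'11');st()
c=(620.7,32)
over(o['side'],[(doorpts(620.7,32,20,-96),(0,0,255))],(240,190,400,340),'s11',5)
st()
```

```text
t 11.73 pos [521.82  42.31 256.78] xang 83.99 zax [ 3.e-04  6.e-04 -1.e+00] F [-0.41  1.1  -0.71] M [ 0.02  0.   -0.02] w 59.7 J [ 0.39  0.21 -0.23 -0.   -1.13 -2.07]
t 11.73 pos [521.82  42.31 256.78] xang 83.99 zax [ 3.e-04  6.e-04 -1.e+00] F [-0.41  1.1  -0.71] M [ 0.02  0.   -0.02] w 59.7 J [ 0.39  0.21 -0.23 -0.   -1.13 -2.07]
```

View pics/s11.png

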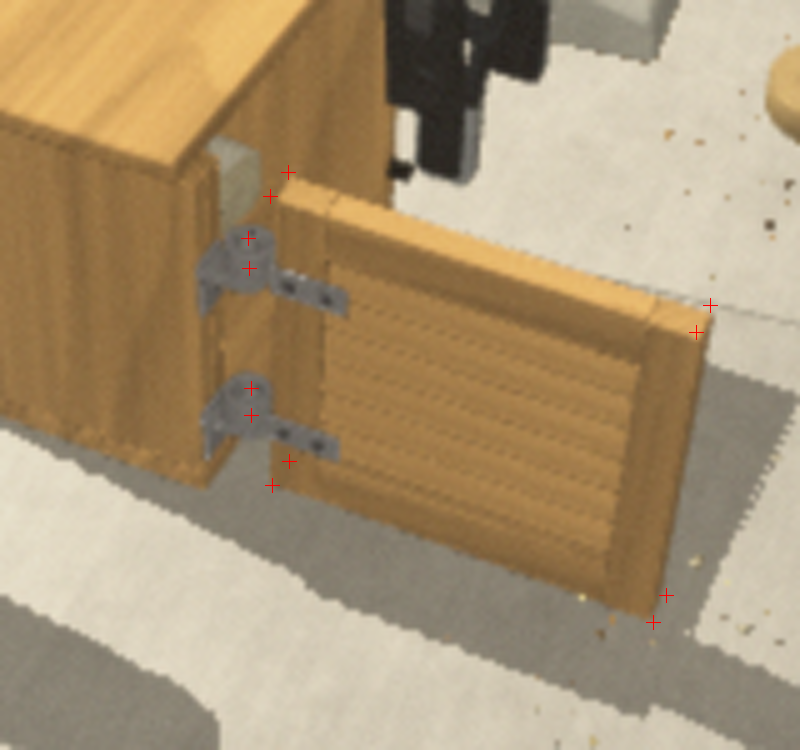

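View pics/wrist11.png

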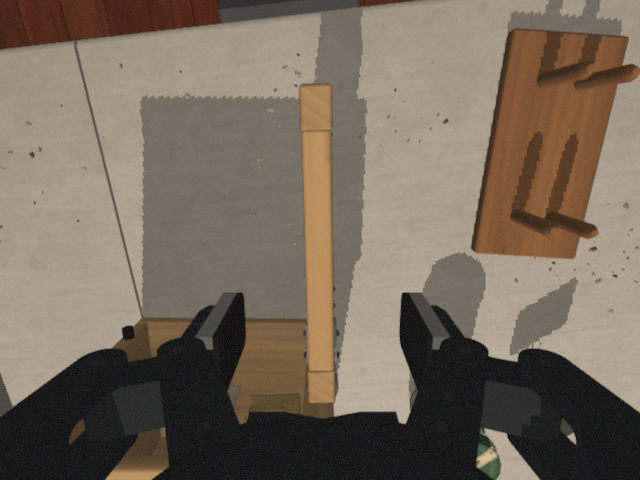

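```bash
cat >> h.py <<'E'
H=np.array([620.8,32.0])
def dp(xd,yd,yaw,z): 
    p=H+Ry(yaw)[:2,:2]@np.array([xd,yd]);return [p[0],p[1],z]
E
python3 - <<'E'
from h import *
p=dp(-45,-150,-96,257);print(p);delta(p,84);delta(dp(-45,-150,-96,155),84)
E
```

```text
[np.float64(476.3254965418033), np.float64(92.43275478172032), 257]
t 11.73 xyz cm [ 4.508 -5.049 -0.021] rot [ 0.0002 -0.0007 -0.0002]
t 11.73 xyz cm [ 4.502 -5.052 10.179] rot [ 0.0002 -0.0007 -0.0002]
```

Emit:
apply_moves(
  steps=[
    {"hand": 0, "xyz": [2.5, -2.8, 0], "delta_rot": [0, 0, 0]},
    {"hand": 0, "xyz": [4.5, -5, 0], "delta_rot": [0, 0, 0]},
    {"hand": 0, "xyz": [4.5, -5, 0], "delta_rot": [0, 0, 0]},
    {"hand": 0, "xyz": [4.5, -5, 0], "delta_rot": [0, 0, 0]},
    {"hand": 0, "xyz": [4.5, -5, 3], "delta_rot": [0, 0, 0]},
    {"hand": 0, "xyz": [4.5, -5, 6], "delta_rot": [0, 0, 0]},
    {"hand": 0, "xyz": [4.5, -5, 9], "delta_rot": [0, 0, 0]},
    {"hand": 0, "xyz": [4.5, -5, 10.2], "delta_rot": [0, 0, 0]},
    {"hand": 0, "xyz": [4.5, -5, 10.2], "delta_rot": [0, 0, 0]},
    {"hand": 0, "xyz": [4.5, -5, 10.2], "delta_rot": [0, 0, 0]},
  ],
)

```text
clock: 12.57
position: [477.3, 91.6, 153.8]
ee_rot: [0.743, 0.669, -0.001, -0.0]
contact_force: [0.5, 0.1, 0.2]
gripper_width: -0.4
```

Run:
```python
from h import *
o=snap(['side','wrist'],'12');st()
# plan: arc rows
s=telemetry.read_state();Q=R.from_quat(s["ee_rot"])
for k,y in enumerate(range(-92,-44,4)):
    p=np.array(dp(-26 if k>1 else -38+6*k,-150,y,155))
    print(y,(Q.inv().apply(p-s["position"])/10).round(2),round(-np.radians(y+96),3))
```

```text
t 12.67 pos [478.13  92.32 155.46] xang 83.99 zax [ 1.9e-03  5.0e-04 -1.0e+00] F [0.05 0.16 0.43] M [-0.04 -0.04  0.02] w -0.0 J [ 0.53  0.25 -0.46  0.   -0.85 -2.2 ]
-92 [-1.76 -0.41  0.04] -0.07
-88 [-3.43 -0.48  0.04] -0.14
-84 [-5.08 -0.39  0.04] -0.209
-80 [-6.14 -0.32  0.04] -0.279
-76 [-7.19 -0.16  0.04] -0.349
-72 [-8.23  0.06  0.04] -0.419
-68 [-9.25  0.36  0.04] -0.489
-64 [-10.25   0.72   0.04] -0.559
-60 [-11.22   1.16   0.04] -0.628
-56 [-12.16   1.66   0.04] -0.698
-52 [-13.06   2.23   0.04] -0.768
-48 [-13.91   2.85   0.04] -0.838
```

View pics/side12.png

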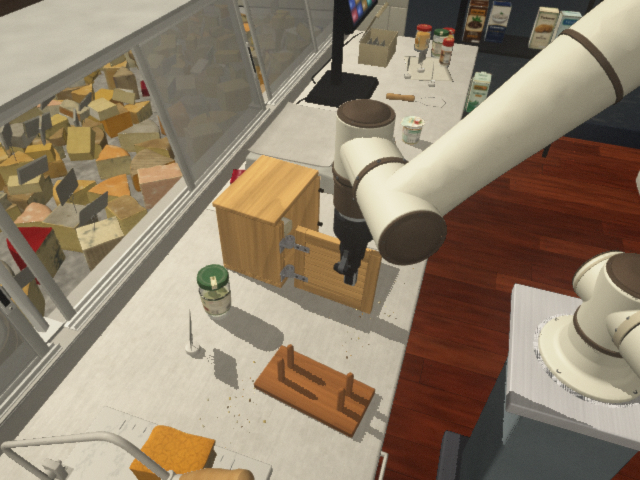

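View pics/wrist12.png

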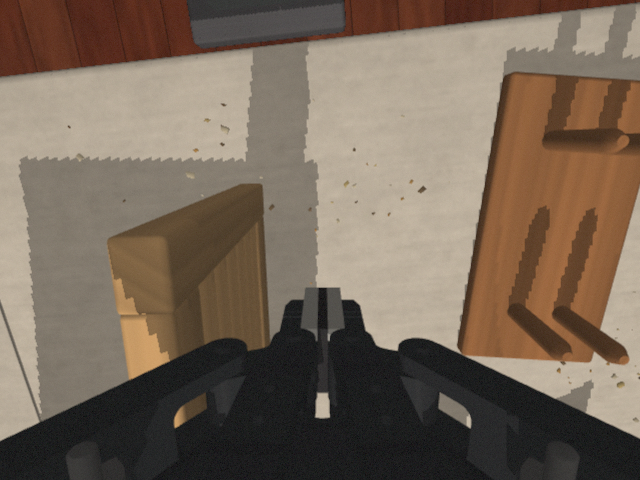

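```bash
cat > arc.py <<'E'
from h import *
import sys
off,y0,step,n=map(float,sys.argv[1:5])
st()
s=telemetry.read_state();Q=R.from_quat(s["ee_rot"]);X=Q.as_matrix();a=np.degrees(np.arctan2(X[1,0],X[0,0]))-180
for k in range(int(n)):
    y=y0+step*k
    p=np.array(dp(off,-150,y,180))
    print(y,(Q.inv().apply(p-s["position"])/10).round(2),round(-np.radians(y-a),3))
E
python3 arc.py -26 -94 3 12
```

```text
t 12.67 pos [478.13  92.32 155.46] xang 83.99 zax [ 1.9e-03  5.0e-04 -1.0e+00] F [0.05 0.16 0.43] M [-0.04 -0.04  0.02] w -0.0 J [ 0.53  0.25 -0.46  0.   -0.85 -2.2 ]
-94.0 [-2.43 -0.26 -2.46] -0.035
-91.0 [-3.22 -0.34 -2.46] -0.087
-88.0 [-4.02 -0.39 -2.46] -0.14
-85.0 [-4.82 -0.4  -2.46] -0.192
-82.0 [-5.61 -0.36 -2.46] -0.245
-79.0 [-6.4  -0.28 -2.46] -0.297
-76.0 [-7.19 -0.16 -2.46] -0.349
-73.0 [-7.97  0.   -2.46] -0.402
-70.0 [-8.74  0.2  -2.46] -0.454
-67.0 [-9.5   0.45 -2.46] -0.506
-64.0 [-10.25   0.73  -2.46] -0.559
-61.0 [-10.98   1.05  -2.46] -0.611
```

Emit:
apply_moves(
  steps=[
    {"hand": 0, "xyz": [0, -0.2, -2.4], "delta_rot": [0, 0, 0]},
    {"hand": 0, "xyz": [-1.3, -0.2, -2.5], "delta_rot": [0, 0, -0.02]},
    {"hand": 0, "xyz": [-2.4, -0.26, -2.5], "delta_rot": [0, 0, -0.04]},
    {"hand": 0, "xyz": [-3.2, -0.34, -2.5], "delta_rot": [0, 0, -0.087]},
    {"hand": 0, "xyz": [-4.0, -0.39, -2.5], "delta_rot": [0, 0, -0.14]},
    {"hand": 0, "xyz": [-4.8, -0.4, -2.5], "delta_rot": [0, 0, -0.19]},
    {"hand": 0, "xyz": [-5.6, -0.36, -2.5], "delta_rot": [0, 0, -0.245]},
    {"hand": 0, "xyz": [-6.4, -0.28, -2.5], "delta_rot": [0, 0, -0.3]},
    {"hand": 0, "xyz": [-7.2, -0.16, -2.5], "delta_rot": [0, 0, -0.35]},
    {"hand": 0, "xyz": [-8.0, 0, -2.5], "delta_rot": [0, 0, -0.4]},
    {"hand": 0, "xyz": [-8.7, 0.2, -2.5], "delta_rot": [0, 0, -0.454]},
    {"hand": 0, "xyz": [-9.5, 0.45, -2.5], "delta_rot": [0, 0, -0.506]},
  ],
)

```text
clock: 13.67
position: [472.4, -2.9, 181.2]
ee_rot: [0.551, 0.835, 0.001, 0.001]
contact_force: [0.0, 0.4, -0.3]
gripper_width: -0.2
```

```bash
python3 - <<'E'
from h import *
o=snap(['side','wrist'],'13');over(o['side'],[],(200,150,400,350),'s13',3)
E
python3 arc.py -26 -64 3 12
```

```text
t 13.77 pos [472.45  -3.23 180.99] xang 112.91 zax [ 3.1e-03  8.0e-04 -1.0e+00] F [0.36 0.22 0.39] M [0.02 0.   0.02] w -0.2 J [ 0.34  0.2  -0.46  0.   -0.91 -1.51]
-64.0 [-0.74 -0.08  0.1 ] -0.054
-61.0 [-1.54 -0.16  0.1 ] -0.106
-58.0 [-2.33 -0.19  0.1 ] -0.159
-55.0 [-3.13 -0.18  0.1 ] -0.211
-52.0 [-3.92 -0.12  0.1 ] -0.263
-49.0 [-4.72 -0.03  0.1 ] -0.316
-46.0 [-5.5   0.11  0.1 ] -0.368
-43.0 [-6.28  0.28  0.1 ] -0.42
-40.0 [-7.05  0.5   0.1 ] -0.473
-37.0 [-7.8   0.75  0.1 ] -0.525
-34.0 [-8.54  1.05  0.11] -0.578
-31.0 [-9.26  1.38  0.11] -0.63
```

View pics/s13.png

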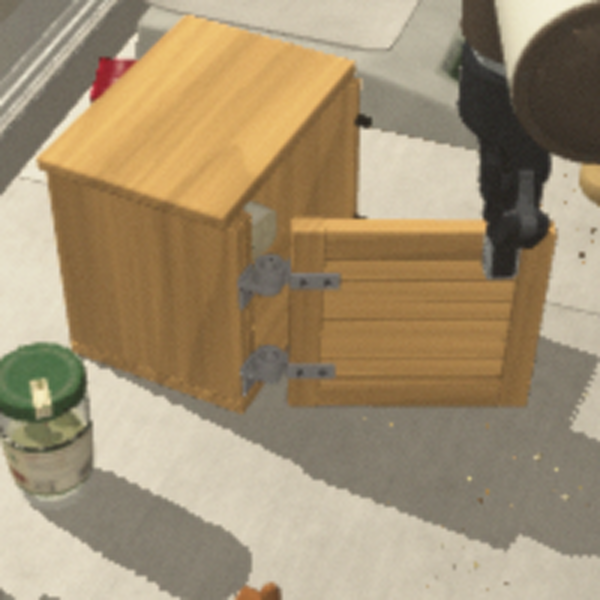

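View pics/wrist13.png

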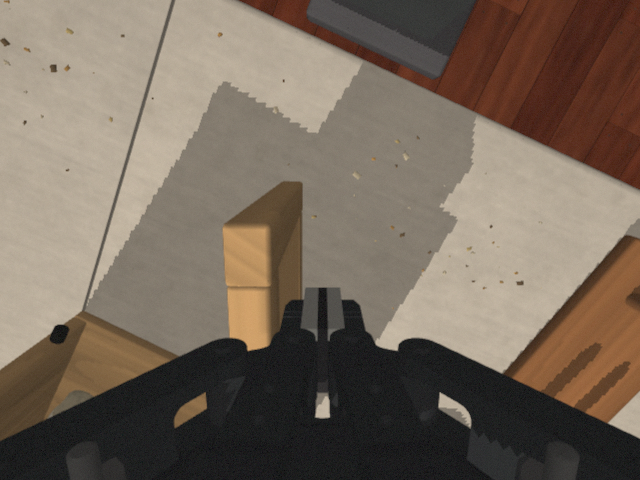

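The door swings with the fingers and rides evenly on its hinges. Continuing.

Emit:
apply_moves(
  steps=[
    {"hand": 0, "xyz": [-0.7, -0.08, 0.1], "delta_rot": [0, 0, -0.054]},
    {"hand": 0, "xyz": [-1.5, -0.16, 0.1], "delta_rot": [0, 0, -0.106]},
    {"hand": 0, "xyz": [-2.3, -0.19, 0.1], "delta_rot": [0, 0, -0.16]},
    {"hand": 0, "xyz": [-3.1, -0.18, 0.1], "delta_rot": [0, 0, -0.21]},
    {"hand": 0, "xyz": [-3.9, -0.12, 0.1], "delta_rot": [0, 0, -0.263]},
    {"hand": 0, "xyz": [-4.7, -0.03, 0.1], "delta_rot": [0, 0, -0.316]},
    {"hand": 0, "xyz": [-5.5, 0.11, 0.1], "delta_rot": [0, 0, -0.368]},
    {"hand": 0, "xyz": [-6.3, 0.28, 0.1], "delta_rot": [0, 0, -0.42]},
    {"hand": 0, "xyz": [-7.0, 0.5, 0.1], "delta_rot": [0, 0, -0.473]},
    {"hand": 0, "xyz": [-7.7, 0.73, 0.1], "delta_rot": [0, 0, -0.52]},
    {"hand": 0, "xyz": [-8.3, 0.95, 0.1], "delta_rot": [0, 0, -0.56]},
    {"hand": 0, "xyz": [-8.8, 1.15, 0.1], "delta_rot": [0, 0, -0.595]},
  ],
)

```text
clock: 14.77
position: [517.3, -79.2, 179.5]
ee_rot: [0.283, 0.959, 0.0, 0.001]
contact_force: [-0.3, 1.2, 0.3]
gripper_width: -0.1
```

```bash
python3 arc.py -26 -31 2 14
```

```text
t 14.77 pos [517.31 -79.19 179.52] xang 147.1 zax [ 1.9e-03  2.0e-04 -1.0e+00] F [-0.32  1.2   0.27] M [0.09 0.02 0.05] w -0.1 J [ 0.16  0.28 -0.35  0.   -0.94 -0.73]
-31.0 [-0.55 -0.12 -0.05] -0.033
-29.0 [-1.08 -0.18 -0.05] -0.068
-27.0 [-1.61 -0.23 -0.05] -0.103
-25.0 [-2.14 -0.26 -0.04] -0.138
-23.0 [-2.67 -0.27 -0.04] -0.173
-21.0 [-3.2  -0.26 -0.04] -0.208
-19.0 [-3.73 -0.23 -0.04] -0.243
-17.0 [-4.26 -0.18 -0.04] -0.277
-15.0 [-4.79 -0.12 -0.04] -0.312
-13.0 [-5.31 -0.03 -0.04] -0.347
-11.0 [-5.83  0.07 -0.04] -0.382
-9.0 [-6.35  0.19 -0.04] -0.417
-7.0 [-6.86  0.33 -0.04] -0.452
-5.0 [-7.37  0.48 -0.04] -0.487
```

Emit:
apply_moves(
  steps=[
    {"hand": 0, "xyz": [-0.55, -0.12, 0], "delta_rot": [0, 0, -0.033]},
    {"hand": 0, "xyz": [-1.1, -0.18, 0], "delta_rot": [0, 0, -0.068]},
    {"hand": 0, "xyz": [-1.6, -0.23, 0], "delta_rot": [0, 0, -0.103]},
    {"hand": 0, "xyz": [-2.1, -0.26, 0], "delta_rot": [0, 0, -0.138]},
    {"hand": 0, "xyz": [-2.65, -0.27, 0], "delta_rot": [0, 0, -0.173]},
    {"hand": 0, "xyz": [-3.2, -0.26, 0], "delta_rot": [0, 0, -0.208]},
    {"hand": 0, "xyz": [-3.7, -0.23, 0], "delta_rot": [0, 0, -0.243]},
    {"hand": 0, "xyz": [-4.25, -0.18, 0], "delta_rot": [0, 0, -0.277]},
    {"hand": 0, "xyz": [-4.65, -0.14, 0], "delta_rot": [0, 0, -0.304]},
    {"hand": 0, "xyz": [-5.0, -0.08, 0], "delta_rot": [0, 0, -0.325]},
    {"hand": 0, "xyz": [-5.3, -0.03, 0], "delta_rot": [0, 0, -0.347]},
    {"hand": 0, "xyz": [-5.5, 0, 0], "delta_rot": [0, 0, -0.36]},
  ],
)

```text
clock: 15.77
position: [563.2, -109.0, 179.0]
ee_rot: [0.107, 0.994, 0.0, 0.0]
contact_force: [-0.5, 0.3, 0.8]
gripper_width: -0.0
```

```bash
python3 - <<'E'
from h import *
o=snap(['side','wrist'],'14');over(o['side'],[],(200,140,400,340),'s14',3)
E
python3 arc.py -26 -12 1 12
```

```text
t 15.87 pos [ 563.04 -109.03  178.75] xang 167.7 zax [ 6.e-04  0.e+00 -1.e+00] F [-0.2   0.37 -0.31] M [ 0.07 -0.02 -0.01] w 0.1 J [ 0.09  0.36 -0.23  0.   -0.98 -0.31]
-12.0 [-0.12 -0.   -0.13] -0.005
-11.0 [-0.38 -0.05 -0.13] -0.023
-10.0 [-0.64 -0.08 -0.13] -0.04
-9.0 [-0.91 -0.12 -0.12] -0.058
-8.0 [-1.17 -0.14 -0.12] -0.075
-7.0 [-1.44 -0.17 -0.12] -0.092
-6.0 [-1.7  -0.19 -0.12] -0.11
-5.0 [-1.97 -0.2  -0.12] -0.127
-4.0 [-2.23 -0.21 -0.12] -0.145
-3.0 [-2.5  -0.21 -0.12] -0.162
-2.0 [-2.76 -0.21 -0.12] -0.18
-1.0 [-3.03 -0.21 -0.12] -0.197
```

View pics/s14.png

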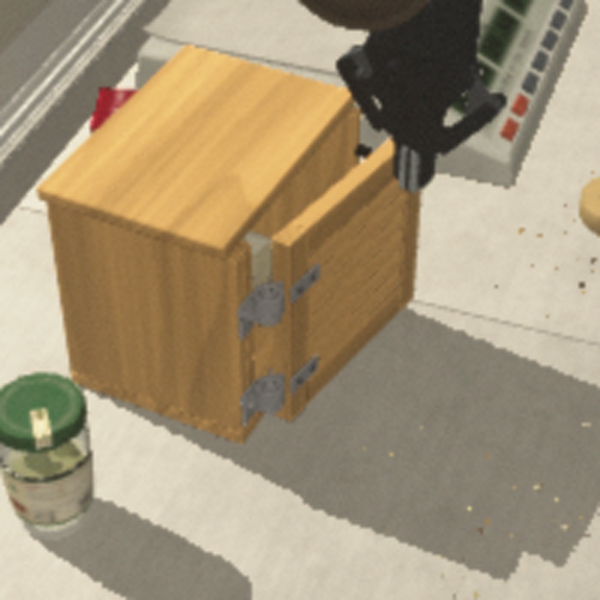

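View pics/wrist14.png

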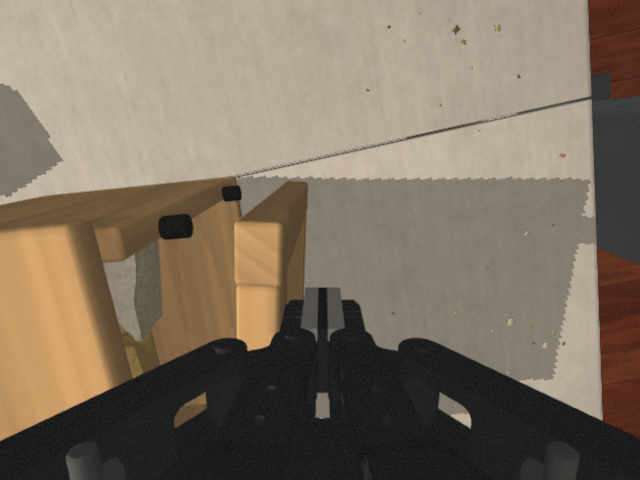

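Emit:
apply_moves(
  steps=[
    {"hand": 0, "xyz": [-0.3, -0.04, 0], "delta_rot": [0, 0, -0.02]},
    {"hand": 0, "xyz": [-0.55, -0.07, 0], "delta_rot": [0, 0, -0.035]},
    {"hand": 0, "xyz": [-0.8, -0.1, 0], "delta_rot": [0, 0, -0.05]},
    {"hand": 0, "xyz": [-1.0, -0.13, 0], "delta_rot": [0, 0, -0.065]},
    {"hand": 0, "xyz": [-1.2, -0.15, 0], "delta_rot": [0, 0, -0.078]},
    {"hand": 0, "xyz": [-1.4, -0.17, 0], "delta_rot": [0, 0, -0.09]},
    {"hand": 0, "xyz": [-1.6, -0.18, 0], "delta_rot": [0, 0, -0.104]},
    {"hand": 0, "xyz": [-1.7, -0.19, 0], "delta_rot": [0, 0, -0.11]},
  ],
)

```text
clock: 16.53
position: [579.2, -114.7, 178.5]
ee_rot: [0.052, 0.999, -0.0, 0.0]
contact_force: [-0.0, 0.5, -0.2]
gripper_width: -0.0
```

Run:
```python
from h import *
o=snap(['wrist'],'15');st()
```

```text
t 16.58 pos [ 579.24 -114.66  178.45] xang 174.06 zax [ 1.e-04 -0.e+00 -1.e+00] F [-0.4   0.46  0.49] M [ 0.01 -0.02  0.  ] w -0.4 J [ 0.08  0.39 -0.19  0.   -1.   -0.18]
```

View pics/wrist15.png

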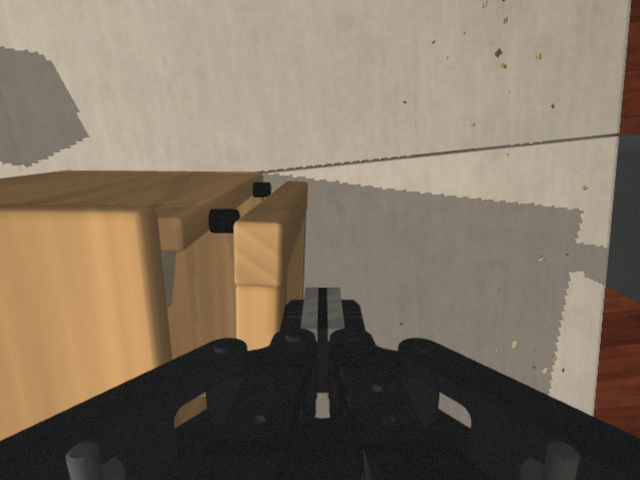

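Emit:
apply_moves(
  steps=[
    {"hand": 0, "xyz": [-0.15, 0, 0], "delta_rot": [0, 0, 0]},
    {"hand": 0, "xyz": [-0.3, 0, 0], "delta_rot": [0, 0, 0]},
    {"hand": 0, "xyz": [-0.4, 0, 0], "delta_rot": [0, 0, 0]},
    {"hand": 0, "xyz": [-0.4, 0, 0], "delta_rot": [0, 0, 0]},
  ],
)

```text
clock: 16.92
position: [583.1, -115.0, 178.5]
ee_rot: [0.052, 0.999, -0.0, 0.0]
contact_force: [-0.1, 0.3, 0.1]
gripper_width: -0.0
```

```bash
python3 -c "
from h import *
st()"
```

```text
t 16.92 pos [ 583.08 -115.    178.49] xang 174.01 zax [ 1.e-04 -0.e+00 -1.e+00] F [-0.08  0.26  0.13] M [-0.02  0.02  0.05] w -0.0 J [ 0.08  0.4  -0.18  0.   -1.   -0.18]
```

Emit:
apply_moves(
  steps=[
    {"hand": 0, "xyz": [-0.15, 0, 0], "delta_rot": [0, 0, 0]},
    {"hand": 0, "xyz": [-0.3, 0, 0], "delta_rot": [0, 0, 0]},
    {"hand": 0, "xyz": [-0.4, 0, 0], "delta_rot": [0, 0, 0]},
    {"hand": 0, "xyz": [-0.4, 0, 0], "delta_rot": [0, 0, 0]},
  ],
)

```text
clock: 17.25
position: [584.4, -115.2, 178.4]
ee_rot: [0.052, 0.999, 0.0, -0.003]
contact_force: [-7.0, 2.5, 4.6]
gripper_width: 0.2
```

```bash
python3 -c "
from h import *
o=snap(['wrist'],'16');st()"
```

```text
t 17.3 pos [ 584.41 -115.24  178.4 ] xang 173.99 zax [-6.1e-03  4.0e-04 -1.0e+00] F [-6.74  2.78  4.14] M [ 0.54  1.78 -0.01] w 0.1 J [ 0.08  0.4  -0.17 -0.   -1.01 -0.18]
```

View pics/wrist16.png

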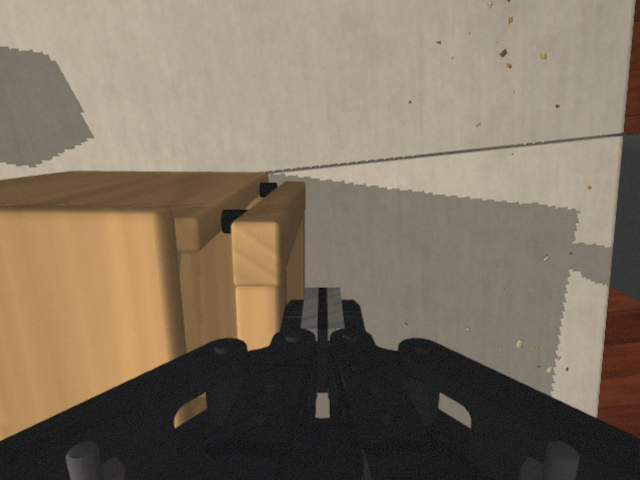

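The stops are at (232,220) and (268,189) and the door leans on both of them, with 7 N on the wrist. Backing off slowly.

Emit:
apply_moves(
  steps=[
    {"hand": 0, "xyz": [0.2, 0, 0], "delta_rot": [0, 0, 0]},
    {"hand": 0, "xyz": [0.4, 0, 0], "delta_rot": [0, 0, 0]},
    {"hand": 0, "xyz": [0.7, 0, 0], "delta_rot": [0, 0, 0]},
    {"hand": 0, "xyz": [1.5, 0, 0], "delta_rot": [0, 0, 0]},
    {"hand": 0, "xyz": [3, 0, 0], "delta_rot": [0, 0, 0]},
    {"hand": 0, "xyz": [5.5, 0, 0], "delta_rot": [0, 0, 0]},
    {"hand": 0, "xyz": [8, 0, -2], "delta_rot": [0, 0, 0]},
    {"hand": 0, "xyz": [10, 0, -5], "delta_rot": [0, 0, 0]},
    {"hand": 0, "xyz": [10, 0, -8], "delta_rot": [0, 0, 0]},
    {"hand": 0, "xyz": [10, 0, -10], "delta_rot": [0, 0, 0]},
    {"hand": 0, "xyz": [10, 0, -10], "delta_rot": [0, 0, 0]},
  ],
)

```text
clock: 18.22
position: [489.2, -105.2, 284.1]
ee_rot: [0.052, 0.999, -0.0, 0.006]
contact_force: [1.1, 0.0, 0.7]
gripper_width: 0.4
```

Run:
```python
from h import *
o=snap(['side','scene','wrist'],'17');st()
over(o['side'],[(doorpts(*H,20,-6),(0,0,255))],(200,140,400,290),'s17',4)
over(o['scene'],[],(180,150,380,300),'c17',4)
for n in o:
    r=nets.pinpoint(o[n],'free_edge');print(n,[(np.round(d['xyz'],1).tolist(),round(d['confidence'],2)) for d in r[:2]])
print("expected",dp(0,-189,-6,102))
```

```text
t 18.37 pos [ 486.74 -104.81  278.07] xang 174.0 zax [-3.e-04  6.e-04 -1.e+00] F [ 0.44 -0.91  0.66] M [ 0.01  0.04 -0.04] w 0.1 J [ 0.11  0.15 -0.25 -0.   -1.17 -0.22]
side [([745.4, 246.8, -3.1], 0.61), ([596.0, -156.7, 101.8], 0.59)]
scene [([619.3, 33.8, 136.6], 0.57)]
wrist [([591.9, -154.3, 98.8], 0.95)]
expected [np.float64(601.0441204424135), np.float64(-155.96463822460362), 102]
```

View pics/s17.png

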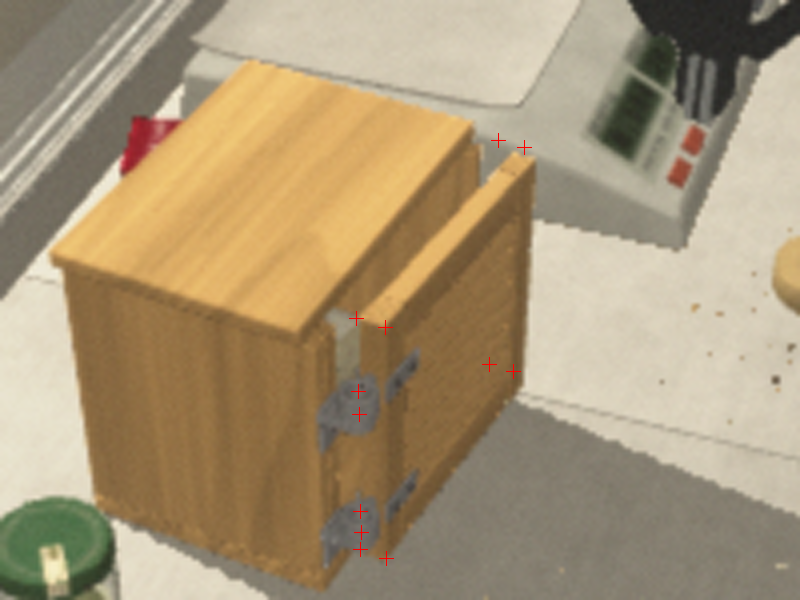

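View pics/wrist17.png

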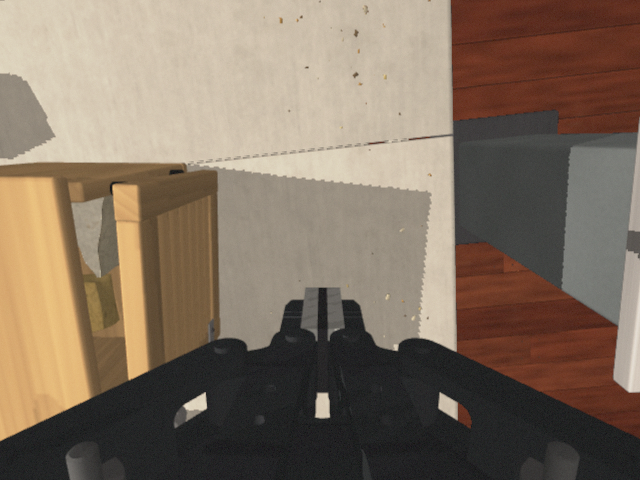

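View pics/c17.png

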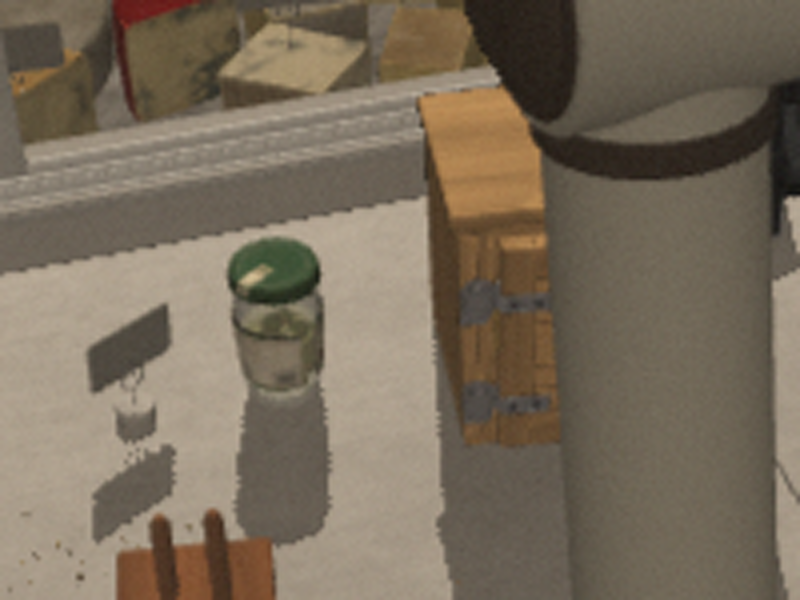

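Run:
```python
from h import *
o=pickle.load(open("ims17.pkl","rb"));im=o['wrist'];p=pickle.load(open("ims16.pkl","rb"))['wrist']
over(im,[],(60,140,240,270),'w17',4)
over(p,[],(150,140,330,270),'w16',4)
```

```text
(no output)
```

View pics/w17.png

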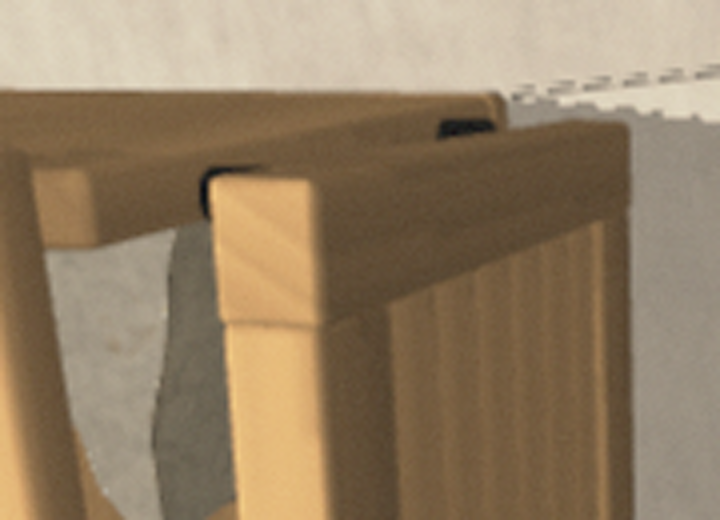

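View pics/w16.png

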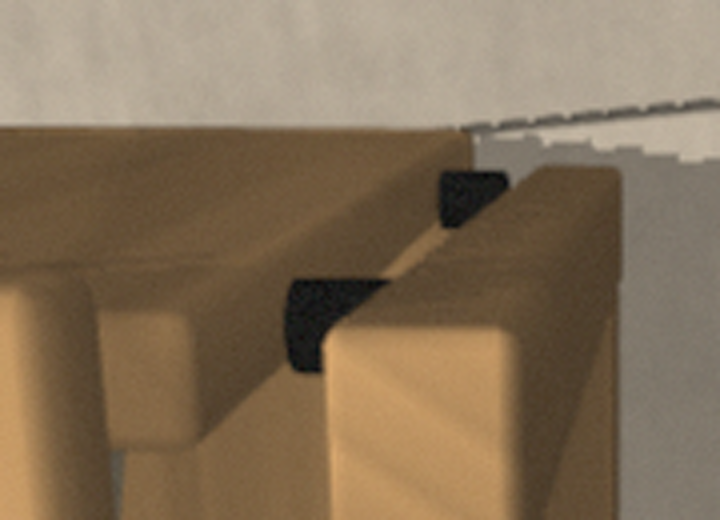

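```bash
python3 -c "
from h import *
delta([605,-165,285],174)"
```

```text
t 18.52 xyz cm [-12.381  -4.735  -0.82 ] rot [-0.0003 -0.0028  0.0001]
```

Emit:
apply_moves(
  steps=[
    {"hand": 0, "xyz": [-4, -1.5, -0.8], "delta_rot": [0, 0, 0]},
    {"hand": 0, "xyz": [-8, -3, -0.8], "delta_rot": [0, 0, 0]},
    {"hand": 0, "xyz": [-11, -4.2, -0.8], "delta_rot": [0, 0, 0]},
    {"hand": 0, "xyz": [-12.4, -4.7, -0.8], "delta_rot": [0, 0, 0]},
    {"hand": 0, "xyz": [-12.4, -4.7, -0.8], "delta_rot": [0, 0, 0]},
    {"hand": 0, "xyz": [-12.4, -4.7, -0.8], "delta_rot": [0, 0, 0]},
  ],
)

```text
clock: 19.02
position: [605.7, -164.9, 284.1]
ee_rot: [0.053, 0.999, 0.0, -0.002]
contact_force: [-1.0, 0.1, 0.0]
gripper_width: -0.0
```

Run:
```python
from h import *
o=snap(['wrist'],'18');st();im=o['wrist'];print(im['origin'])
over(im,[],(220,120,400,255),'w18',4)
```

```text
t 19.07 pos [ 605.21 -164.57  284.94] xang 173.99 zax [-3.2e-03  4.0e-04 -1.0e+00] F [-0.13  1.09  0.23] M [-0.04  0.   -0.02] w -0.3 J [-0.01  0.37  0.07 -0.   -1.27 -0.1 ]
[ 598.21629093 -230.62523583  404.63625042]
```

View pics/wrist18.png

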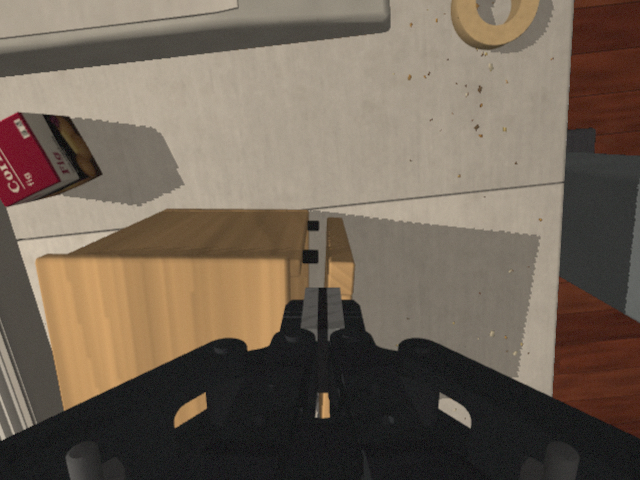

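View pics/w18.png

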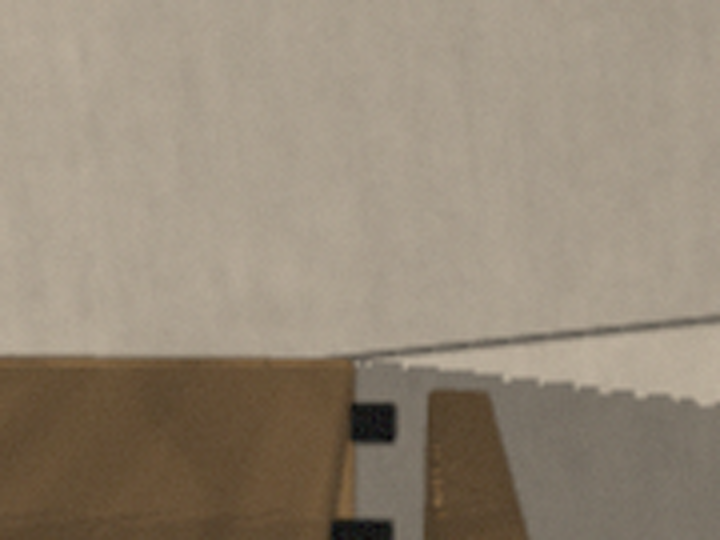

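```bash
python3 -c "
from h import *
delta([555,-113,285],174);delta([555,-113,178.5],174)"
```

```text
t 19.07 xyz cm [5.533 4.603 0.012] rot [ 0.     -0.0032 -0.0001]
t 19.07 xyz cm [ 5.499  4.602 10.662] rot [ 0.     -0.0032 -0.0001]
```

Emit:
apply_moves(
  steps=[
    {"hand": 0, "xyz": [3, 2.5, 0], "delta_rot": [0, 0, 0]},
    {"hand": 0, "xyz": [5.5, 4.6, 0], "delta_rot": [0, 0, 0]},
    {"hand": 0, "xyz": [5.5, 4.6, 0], "delta_rot": [0, 0, 0]},
    {"hand": 0, "xyz": [5.5, 4.6, 3], "delta_rot": [0, 0, 0]},
    {"hand": 0, "xyz": [5.5, 4.6, 6], "delta_rot": [0, 0, 0]},
    {"hand": 0, "xyz": [5.5, 4.6, 9], "delta_rot": [0, 0, 0]},
    {"hand": 0, "xyz": [5.5, 4.6, 10.6], "delta_rot": [0, 0, 0]},
    {"hand": 0, "xyz": [5.5, 4.6, 10.6], "delta_rot": [0, 0, 0]},
    {"hand": 0, "xyz": [5.5, 4.6, 10.6], "delta_rot": [0, 0, 0]},
  ],
)

```text
clock: 19.82
position: [555.2, -113.0, 180.7]
ee_rot: [0.052, 0.999, -0.0, -0.001]
contact_force: [0.2, -0.2, 0.9]
gripper_width: 0.1
```

```bash
python3 -c "
from h import *
st();delta([583,-115,178.5],174)"
```

```text
t 19.82 pos [ 555.21 -113.01  180.72] xang 174.07 zax [-1.e-03 -6.e-04 -1.e+00] F [ 0.2  -0.21  0.9 ] M [-0.01 -0.07  0.  ] w 0.1 J [ 0.09  0.35 -0.24  0.   -0.98 -0.19]
t 19.82 xyz cm [-2.785  0.09   0.22 ] rot [-0.0007 -0.001   0.0012]
```

Push slowly, to just before the earlier contact.

Emit:
apply_moves(
  steps=[
    {"hand": 0, "xyz": [-0.5, 0, 0.1], "delta_rot": [0, 0, 0]},
    {"hand": 0, "xyz": [-1.0, 0, 0.1], "delta_rot": [0, 0, 0]},
    {"hand": 0, "xyz": [-1.4, 0, 0.1], "delta_rot": [0, 0, 0]},
    {"hand": 0, "xyz": [-1.7, 0, 0.1], "delta_rot": [0, 0, 0]},
    {"hand": 0, "xyz": [-1.95, 0, 0.1], "delta_rot": [0, 0, 0]},
    {"hand": 0, "xyz": [-2.15, 0, 0.1], "delta_rot": [0, 0, 0]},
    {"hand": 0, "xyz": [-2.3, 0, 0.1], "delta_rot": [0, 0, 0]},
    {"hand": 0, "xyz": [-2.45, 0, 0.1], "delta_rot": [0, 0, 0]},
    {"hand": 0, "xyz": [-2.6, 0, 0.1], "delta_rot": [0, 0, 0]},
    {"hand": 0, "xyz": [-2.7, 0, 0.1], "delta_rot": [0, 0, 0]},
    {"hand": 0, "xyz": [-2.8, 0, 0.1], "delta_rot": [0, 0, 0]},
    {"hand": 0, "xyz": [-2.8, 0, 0.1], "delta_rot": [0, 0, 0]},
  ],
)

```text
clock: 20.82
position: [583.9, -116.1, 179.5]
ee_rot: [0.052, 0.999, -0.0, -0.0]
contact_force: [-0.7, -0.1, 0.2]
gripper_width: -0.0
```

```bash
python3 -c "
from h import *
o=snap(['side','wrist'],'19');st()
over(o['wrist'],[],(180,140,330,250),'w19',5)
over(o['side'],[],(270,140,350,300),'s19',4)"
```

```text
t 20.92 pos [ 583.72 -116.08  179.49] xang 174.01 zax [-1.e-04  0.e+00 -1.e+00] F [ 0.01  0.05 -0.58] M [-0.01  0.06  0.04] w 0.1 J [ 0.08  0.4  -0.17 -0.   -1.   -0.18]
```

View pics/w19.png

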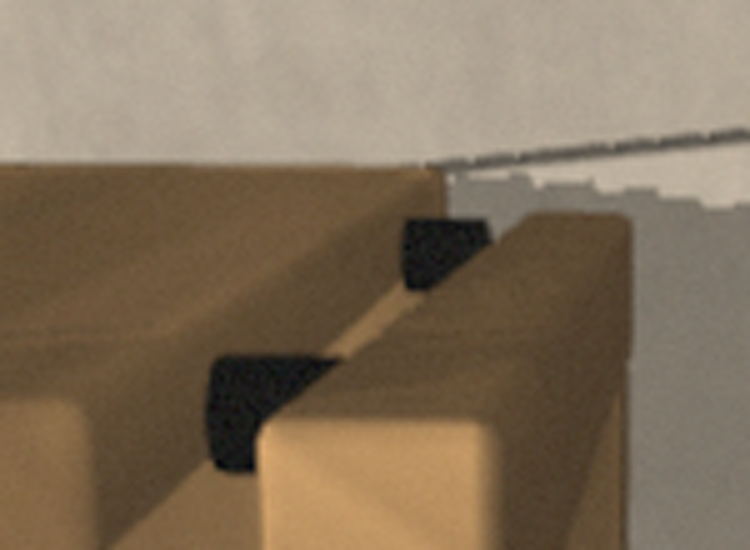

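View pics/s19.png

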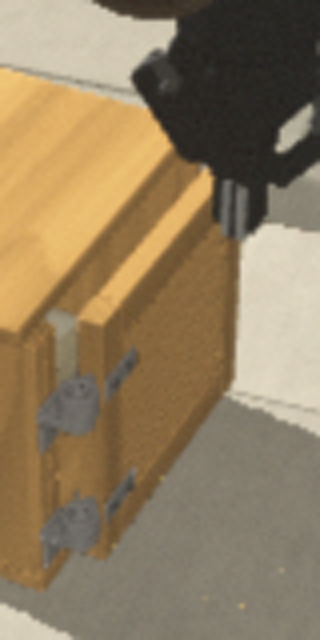

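Emit:
apply_moves(
  steps=[
    {"hand": 0, "xyz": [-0.07, 0, 0], "delta_rot": [0, 0, 0]},
    {"hand": 0, "xyz": [-0.14, 0, 0], "delta_rot": [0, 0, 0]},
    {"hand": 0, "xyz": [-0.21, 0, 0], "delta_rot": [0, 0, 0]},
    {"hand": 0, "xyz": [-0.21, 0, 0], "delta_rot": [0, 0, 0]},
  ],
)

```text
clock: 21.25
position: [584.2, -116.2, 179.4]
ee_rot: [0.052, 0.999, 0.0, -0.002]
contact_force: [-5.4, 1.2, 3.8]
gripper_width: 0.2
```

```bash
python3 -c "
from h import *
o=snap(['wrist'],'20');st()
over(o['wrist'],[],(180,140,330,250),'w20',5)
def at(im,u,v,z):
    a,d=ray(im,u,v);return (a+d*(z-a[2])/d[2]).round(1)
im=pickle.load(open('ims18.pkl','rb'))['wrist']
print('pad end',at(im,392/4+219.5,540/4+119.5,147),'pad root front',at(im,332/4+219.5,540/4+119.5,147),'lower pad end (z?)',at(im,395/4+219.5,423/4+119.5,65))
"
```

```text
t 21.3 pos [ 584.24 -116.2   179.43] xang 174.0 zax [-3.9e-03  3.0e-04 -1.0e+00] F [-5.73  1.13  2.77] M [0.37 1.37 0.03] w 0.1 J [ 0.07  0.4  -0.17 -0.   -1.01 -0.18]
pad end [ 608.6 -154.1  147. ] pad root front [ 618.9 -155.2  147. ] lower pad end (z?) [ 608.2 -156.8   65. ]
```

View pics/w20.png

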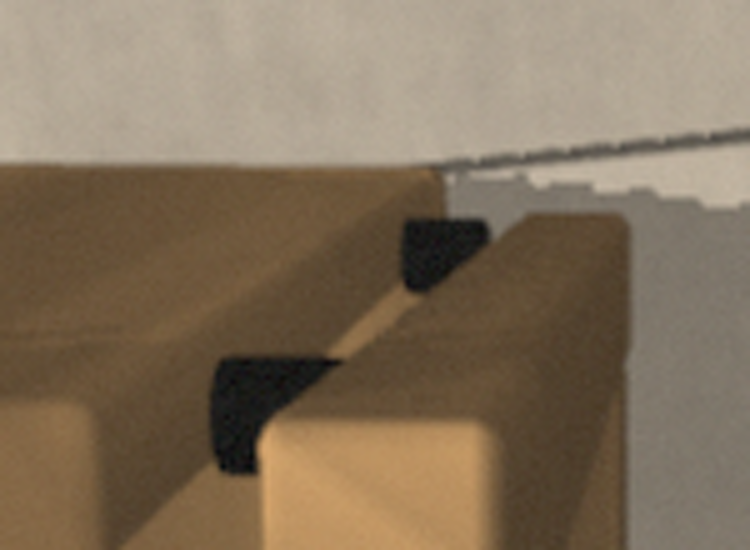

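Probably the gripper's knuckle is against the cupboard's top edge (5.7 N, with the gap unchanged), not the door on its stops. I'll back off and turn the tool a quarter so the knuckles run along the door.

Emit:
apply_moves(
  steps=[
    {"hand": 0, "xyz": [0.3, 0, 0], "delta_rot": [0, 0, 0]},
    {"hand": 0, "xyz": [0.6, 0, 0], "delta_rot": [0, 0, 0]},
    {"hand": 0, "xyz": [1.5, 0, 0], "delta_rot": [0, 0, 0]},
    {"hand": 0, "xyz": [4, 0, 0], "delta_rot": [0, 0, 0]},
    {"hand": 0, "xyz": [6, 0, 0], "delta_rot": [0, 0, 0.1]},
    {"hand": 0, "xyz": [6, 0, 0], "delta_rot": [0, 0, 0.22]},
    {"hand": 0, "xyz": [6, 0, 0], "delta_rot": [0, 0, 0.34]},
    {"hand": 0, "xyz": [6, 0, 0], "delta_rot": [0, 0, 0.46]},
    {"hand": 0, "xyz": [6, 0, 0], "delta_rot": [0, 0, 0.58]},
    {"hand": 0, "xyz": [6, 0, 0], "delta_rot": [0, 0, 0.7]},
    {"hand": 0, "xyz": [6, 0, 0], "delta_rot": [0, 0, 0.82]},
    {"hand": 0, "xyz": [6, 0, 0], "delta_rot": [0, 0, 0.94]},
  ],
)

```text
clock: 22.3
position: [525.9, -110.0, 179.7]
ee_rot: [0.501, 0.865, 0.0, 0.0]
contact_force: [0.1, 0.0, 0.2]
gripper_width: 0.3
```

Emit:
apply_moves(
  steps=[
    {"hand": 0, "xyz": [0, 0, 0], "delta_rot": [0, 0, 0.12]},
    {"hand": 0, "xyz": [0, 0, 0], "delta_rot": [0, 0, 0.24]},
    {"hand": 0, "xyz": [0, 0, 0], "delta_rot": [0, 0, 0.36]},
    {"hand": 0, "xyz": [0, 0, 0], "delta_rot": [0, 0, 0.48]},
    {"hand": 0, "xyz": [0, 0, 0], "delta_rot": [0, 0, 0.6]},
    {"hand": 0, "xyz": [0, 0, 0], "delta_rot": [0, 0, 0.631]},
    {"hand": 0, "xyz": [0, 0, 0], "delta_rot": [0, 0, 0.631]},
  ],
)

```text
clock: 22.88
position: [525.9, -110.0, 179.7]
ee_rot: [0.743, 0.669, 0.0, 0.0]
contact_force: [0.2, -0.2, 0.1]
gripper_width: -0.4
```

```bash
python3 -c "
from h import *
o=snap(['side','wrist'],'21');st()
over(o['side'],[],(200,140,400,290),'s21',4)
delta([580,-118,172],84)
delta([590,-118,172],84)"
```

```text
t 22.98 pos [ 526.   -110.01  179.65] xang 84.07 zax [ 6.e-04  1.e-04 -1.e+00] F [ 0.2  -0.43 -0.18] M [-0.    0.    0.05] w -0.2 J [ 0.1   0.3  -0.31 -0.   -0.95 -1.77]
t 22.98 xyz cm [-0.237  5.453  0.768] rot [ 0.0006 -0.0001  0.0011]
t 22.98 xyz cm [-0.133  6.448  0.768] rot [ 0.0006 -0.0001  0.0011]
```

View pics/s21.png

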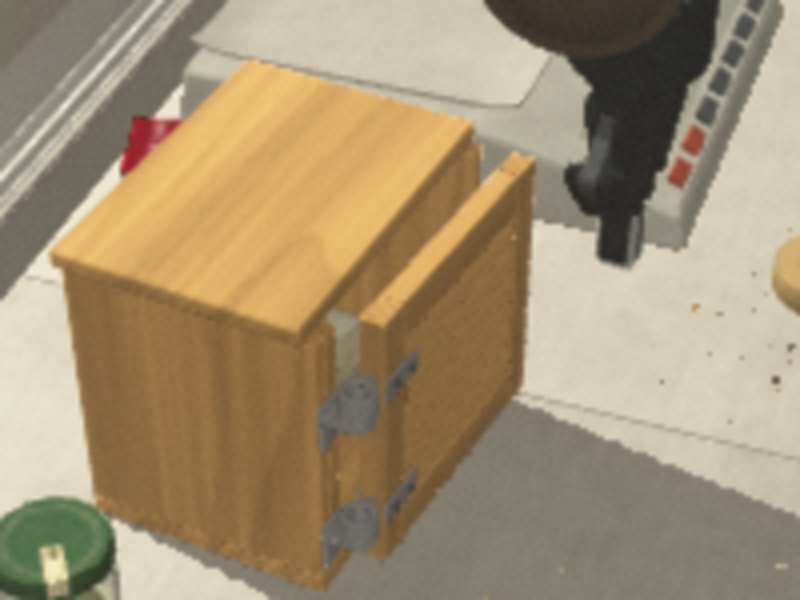

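View pics/wrist21.png

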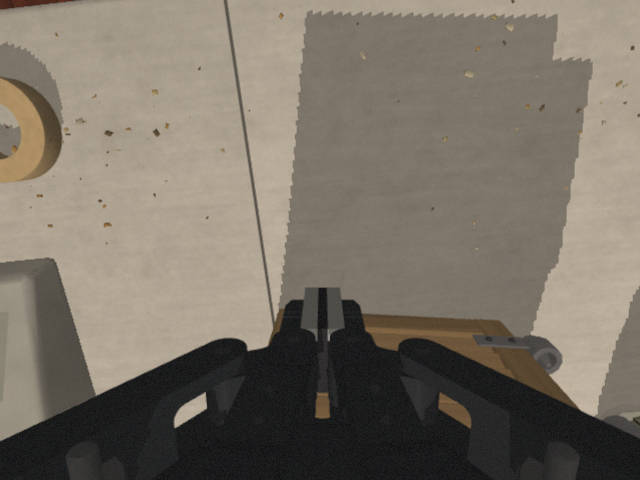

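Emit:
apply_moves(
  steps=[
    {"hand": 0, "xyz": [0, 1.5, 0.5], "delta_rot": [0, 0, 0]},
    {"hand": 0, "xyz": [0, 3, 0.7], "delta_rot": [0, 0, 0]},
    {"hand": 0, "xyz": [-0.1, 3.8, 0.7], "delta_rot": [0, 0, 0]},
    {"hand": 0, "xyz": [-0.1, 4.2, 0.7], "delta_rot": [0, 0, 0]},
    {"hand": 0, "xyz": [-0.1, 4.5, 0.7], "delta_rot": [0, 0, 0]},
    {"hand": 0, "xyz": [-0.1, 4.7, 0.7], "delta_rot": [0, 0, 0]},
    {"hand": 0, "xyz": [-0.1, 4.9, 0.7], "delta_rot": [0, 0, 0]},
    {"hand": 0, "xyz": [-0.1, 5.1, 0.7], "delta_rot": [0, 0, 0]},
    {"hand": 0, "xyz": [-0.1, 5.3, 0.7], "delta_rot": [0, 0, 0]},
    {"hand": 0, "xyz": [-0.1, 5.45, 0.7], "delta_rot": [0, 0, 0]},
    {"hand": 0, "xyz": [-0.1, 5.6, 0.7], "delta_rot": [0, 0, 0]},
    {"hand": 0, "xyz": [-0.1, 5.6, 0.7], "delta_rot": [0, 0, 0]},
  ],
)

```text
clock: 23.98
position: [582.0, -116.9, 172.6]
ee_rot: [0.743, 0.669, 0.0, 0.0]
contact_force: [1.3, 0.1, 0.8]
gripper_width: 0.1
```

```bash
python3 -c "
from h import *
o=snap(['side'],'22');st()
over(o['side'],[],(270,140,370,260),'s22',5)"
```

```text
t 24.03 pos [ 581.79 -116.86  172.49] xang 84.0 zax [-1.e-04  1.e-04 -1.e+00] F [-0.45  0.3   0.13] M [ 0.04  0.06 -0.03] w 0.3 J [ 0.07  0.4  -0.18 -0.   -0.99 -1.75]
```

View pics/s22.png

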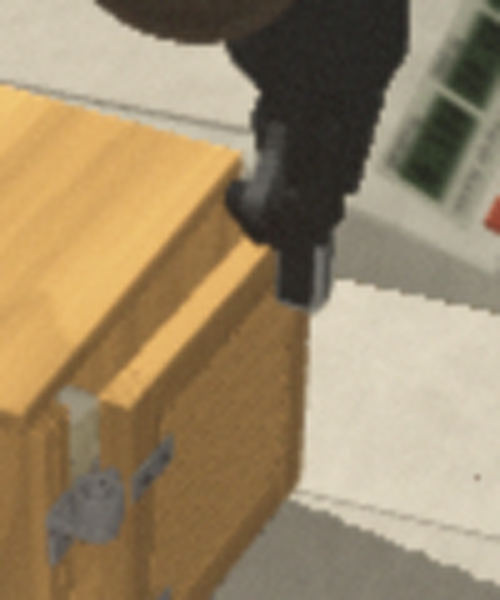

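Emit:
apply_moves(
  steps=[
    {"hand": 0, "xyz": [0, 0.1, 0], "delta_rot": [0, 0, 0]},
    {"hand": 0, "xyz": [0, 0.2, 0], "delta_rot": [0, 0, 0]},
    {"hand": 0, "xyz": [0, 0.3, 0], "delta_rot": [0, 0, 0]},
    {"hand": 0, "xyz": [0, 0.4, 0], "delta_rot": [0, 0, 0]},
    {"hand": 0, "xyz": [0, 0.4, 0], "delta_rot": [0, 0, 0]},
  ],
)

```text
clock: 24.45
position: [585.9, -117.4, 172.5]
ee_rot: [0.743, 0.669, 0.0, 0.0]
contact_force: [-0.9, -0.4, 0.6]
gripper_width: 0.3
```

```bash
python3 -c "
from h import *
st()"
```

```text
t 24.45 pos [ 585.94 -117.35  172.5 ] xang 84.0 zax [ 1.e-04 -0.e+00 -1.e+00] F [-0.85 -0.35  0.57] M [-0.03  0.05  0.03] w 0.3 J [ 0.07  0.41 -0.17  0.   -0.99 -1.75]
```

Emit:
apply_moves(
  steps=[
    {"hand": 0, "xyz": [0, 0.1, 0], "delta_rot": [0, 0, 0]},
    {"hand": 0, "xyz": [0, 0.2, 0], "delta_rot": [0, 0, 0]},
    {"hand": 0, "xyz": [0, 0.3, 0], "delta_rot": [0, 0, 0]},
    {"hand": 0, "xyz": [0, 0.3, 0], "delta_rot": [0, 0, 0]},
  ],
)

```text
clock: 24.78
position: [586.7, -117.5, 172.4]
ee_rot: [0.743, 0.669, -0.002, -0.002]
contact_force: [-5.4, 2.1, 3.6]
gripper_width: -0.4
```

```bash
python3 -c "
from h import *
o=snap(['side'],'23');st()
over(o['side'],[],(270,140,370,260),'s23',5)"
```

```text
t 24.83 pos [ 586.69 -117.52  172.4 ] xang 83.98 zax [-5.1e-03  3.0e-04 -1.0e+00] F [-5.71  1.59  3.93] M [ 0.44  1.65 -0.01] w 0.1 J [ 0.07  0.41 -0.17 -0.   -1.   -1.75]
```

View pics/s23.png

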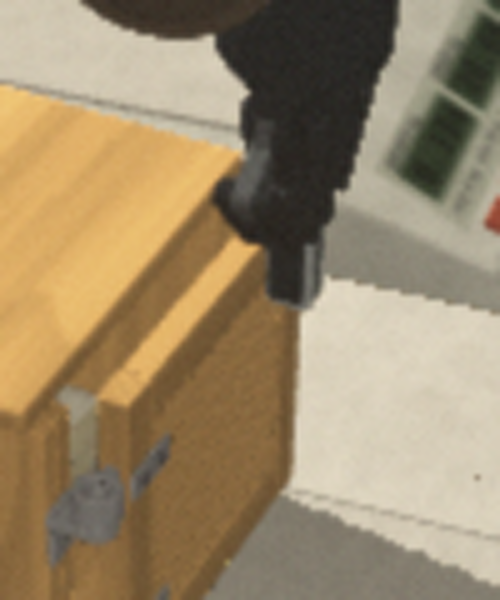

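Contact now comes at the geometric shut position (TCP x 586.7, predicted 586). The door must have rebounded on the earlier quick release, so this time I'll release very slowly.

Emit:
apply_moves(
  steps=[
    {"hand": 0, "xyz": [0, -0.03, 0], "delta_rot": [0, 0, 0]},
    {"hand": 0, "xyz": [0, -0.06, 0], "delta_rot": [0, 0, 0]},
    {"hand": 0, "xyz": [0, -0.09, 0], "delta_rot": [0, 0, 0]},
    {"hand": 0, "xyz": [0, -0.12, 0], "delta_rot": [0, 0, 0]},
    {"hand": 0, "xyz": [0, -0.14, 0], "delta_rot": [0, 0, 0]},
    {"hand": 0, "xyz": [0, -0.16, 0], "delta_rot": [0, 0, 0]},
    {"hand": 0, "xyz": [0, -0.18, 0], "delta_rot": [0, 0, 0]},
    {"hand": 0, "xyz": [0, -0.2, 0], "delta_rot": [0, 0, 0]},
    {"hand": 0, "xyz": [0, -0.22, 0], "delta_rot": [0, 0, 0]},
    {"hand": 0, "xyz": [0, -0.24, 0], "delta_rot": [0, 0, 0]},
    {"hand": 0, "xyz": [0, -0.26, 0], "delta_rot": [0, 0, 0]},
    {"hand": 0, "xyz": [0, -0.28, 0], "delta_rot": [0, 0, 0]},
  ],
)

```text
clock: 25.83
position: [586.5, -117.4, 172.5]
ee_rot: [0.743, 0.669, 0.0, 0.0]
contact_force: [-2.6, -0.5, -1.1]
gripper_width: 0.1
```

```bash
python3 -c "
from h import *
o=snap(['side'],'24');st()
over(o['side'],[],(270,140,370,260),'s24',5)"
```

```text
t 25.88 pos [ 586.52 -117.4   172.51] xang 84.0 zax [ 1.4e-03 -1.0e-04 -1.0e+00] F [-1.66  0.09 -0.75] M [-0.12  0.55  0.03] w -0.1 J [ 0.07  0.41 -0.17  0.   -0.99 -1.75]
```

View pics/s24.png

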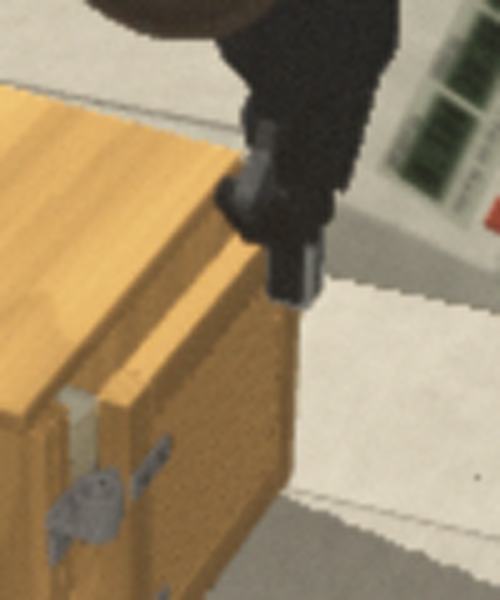

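Emit:
apply_moves(
  steps=[
    {"hand": 0, "xyz": [0, -0.02, 0], "delta_rot": [0, 0, 0]},
    {"hand": 0, "xyz": [0, -0.04, 0], "delta_rot": [0, 0, 0]},
    {"hand": 0, "xyz": [0, -0.06, 0], "delta_rot": [0, 0, 0]},
    {"hand": 0, "xyz": [0, -0.08, 0], "delta_rot": [0, 0, 0]},
    {"hand": 0, "xyz": [0, -0.1, 0], "delta_rot": [0, 0, 0]},
    {"hand": 0, "xyz": [0, -0.12, 0], "delta_rot": [0, 0, 0]},
    {"hand": 0, "xyz": [0, -0.15, 0], "delta_rot": [0, 0, 0]},
    {"hand": 0, "xyz": [0, -0.2, 0], "delta_rot": [0, 0, 0]},
    {"hand": 0, "xyz": [0, -0.3, 0], "delta_rot": [0, 0, 0]},
    {"hand": 0, "xyz": [0, -0.4, 0], "delta_rot": [0, 0, 0]},
    {"hand": 0, "xyz": [0, -0.6, 0], "delta_rot": [0, 0, 0]},
    {"hand": 0, "xyz": [0, -0.8, 0], "delta_rot": [0, 0, 0]},
  ],
)

```text
clock: 26.88
position: [577.8, -116.5, 172.5]
ee_rot: [0.743, 0.669, 0.0, 0.0]
contact_force: [-0.8, -0.6, 0.4]
gripper_width: -0.3
```

```bash
python3 -c "
from h import *
o=snap(['side'],'25');st()
over(o['side'],[],(270,140,370,260),'s25',5)"
```

```text
t 26.93 pos [ 577.36 -116.44  172.52] xang 84.0 zax [-4.e-04  1.e-04 -1.e+00] F [-0.69 -0.07 -0.04] M [ 0.04  0.04 -0.05] w 0.0 J [ 0.08  0.39 -0.2  -0.   -0.98 -1.75]
```

View pics/s25.png

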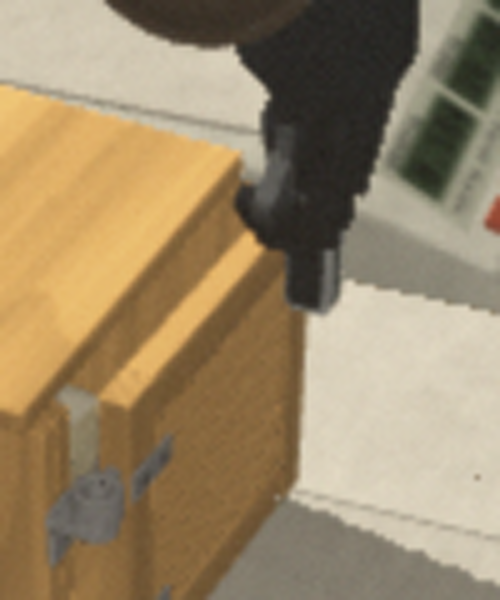

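Emit:
apply_moves(
  steps=[
    {"hand": 0, "xyz": [0, -0.5, 0], "delta_rot": [0, 0, 0]},
    {"hand": 0, "xyz": [0, -2, 0], "delta_rot": [0, 0, 0]},
    {"hand": 0, "xyz": [0, -3, 0], "delta_rot": [0, 0, 0]},
    {"hand": 0, "xyz": [0, -3, 0], "delta_rot": [0, 0, 0]},
  ],
)

```text
clock: 27.27
position: [546.0, -113.2, 172.6]
ee_rot: [0.743, 0.669, -0.0, -0.001]
contact_force: [-0.0, 0.7, 0.1]
gripper_width: 0.0
```

```bash
python3 -c "
from h import *
o=snap(['side','wrist'],'26');st()
ims=[pickle.load(open(f'ims{i}.pkl','rb'))['side']['frame'][145:260,270:350] for i in (23,24,25,26)]
cv2.imwrite('pics/cmp.png',cv2.resize(np.hstack([i[20:,30:80] for i in ims]),None,fx=4,fy=4,interpolation=cv2.INTER_CUBIC))
over(o['wrist'],[],(200,250,640,480),'w26',1.5)"
```

```text
t 27.37 pos [ 548.2  -113.38  173.  ] xang 84.02 zax [ 1.e-03 -2.e-04 -1.e+00] F [ 0.56 -0.06  0.2 ] M [-0.04  0.01  0.01] w -0.1 J [ 0.09  0.35 -0.27  0.   -0.95 -1.76]
```

View pics/cmp.png

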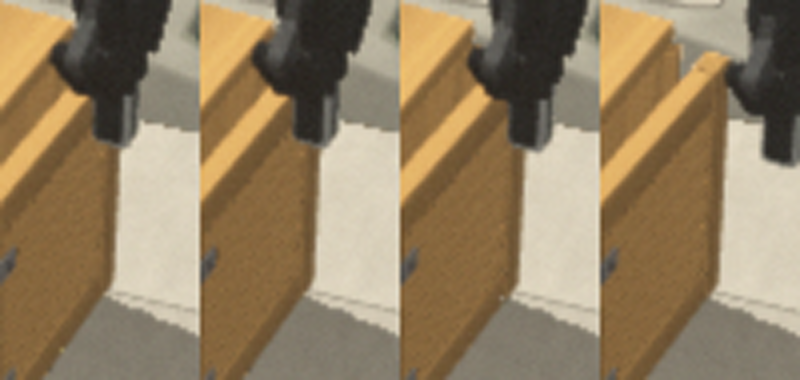

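Emit:
apply_moves(
  steps=[
    {"hand": 0, "xyz": [0, 1.5, 0], "delta_rot": [0, 0, 0]},
    {"hand": 0, "xyz": [0, 2.4, 0], "delta_rot": [0, 0, 0]},
    {"hand": 0, "xyz": [0, 2.8, 0], "delta_rot": [0, 0, 0]},
    {"hand": 0, "xyz": [0, 3.0, 0], "delta_rot": [0, 0, 0]},
    {"hand": 0, "xyz": [0, 3.15, 0], "delta_rot": [0, 0, 0]},
    {"hand": 0, "xyz": [0, 3.3, 0], "delta_rot": [0, 0, 0]},
    {"hand": 0, "xyz": [0, 3.4, 0], "delta_rot": [0, 0, 0]},
    {"hand": 0, "xyz": [0, 3.5, 0], "delta_rot": [0, 0, 0]},
    {"hand": 0, "xyz": [0, 3.6, 0], "delta_rot": [0, 0, 0]},
    {"hand": 0, "xyz": [0, 3.7, 0], "delta_rot": [0, 0, 0]},
    {"hand": 0, "xyz": [0, 3.75, 0], "delta_rot": [0, 0, 0]},
    {"hand": 0, "xyz": [0, 3.75, 0], "delta_rot": [0, 0, 0]},
  ],
)

```text
clock: 28.37
position: [585.5, -117.3, 172.6]
ee_rot: [0.743, 0.669, -0.0, -0.0]
contact_force: [0.2, -0.2, 0.1]
gripper_width: -0.0
```

```bash
python3 -c "
from h import *
o=snap(['side'],'27');st()"
```

```text
t 28.42 pos [ 585.4  -117.28  172.55] xang 84.0 zax [-1.e-04  0.e+00 -1.e+00] F [0.05 0.35 0.55] M [0.02 0.02 0.04] w -0.2 J [ 0.07  0.41 -0.18 -0.   -0.99 -1.75]
```

Emit:
apply_moves(
  steps=[
    {"hand": 0, "xyz": [0, 0.03, 0], "delta_rot": [0, 0, 0]},
    {"hand": 0, "xyz": [0, 0.06, 0], "delta_rot": [0, 0, 0]},
    {"hand": 0, "xyz": [0, 0.09, 0], "delta_rot": [0, 0, 0]},
    {"hand": 0, "xyz": [0, 0.09, 0], "delta_rot": [0, 0, 0]},
    {"hand": 0, "xyz": [0, 0.09, 0], "delta_rot": [0, 0, 0]},
  ],
)

```text
clock: 28.83
position: [586.4, -117.4, 172.5]
ee_rot: [0.743, 0.669, -0.0, 0.0]
contact_force: [-1.1, 0.0, 0.0]
gripper_width: -0.6
```

```bash
python3 -c "
from h import *
o=snap(['side'],'28');st()"
```

```text
t 28.88 pos [ 586.34 -117.35  172.54] xang 84.0 zax [-0.  0. -1.] F [ 0.68 -0.26  0.28] M [-0.02  0.05 -0.02] w -0.0 J [ 0.07  0.41 -0.17 -0.   -0.99 -1.75]
```

Emit:
apply_moves(
  steps=[
    {"hand": 0, "xyz": [0, 0.03, 0], "delta_rot": [0, 0, 0]},
    {"hand": 0, "xyz": [0, 0.05, 0], "delta_rot": [0, 0, 0]},
    {"hand": 0, "xyz": [0, 0.05, 0], "delta_rot": [0, 0, 0]},
    {"hand": 0, "xyz": [0, 0.05, 0], "delta_rot": [0, 0, 0]},
  ],
)

```text
clock: 29.22
position: [586.5, -117.4, 172.5]
ee_rot: [0.743, 0.669, -0.0, -0.0]
contact_force: [-1.3, -0.1, 1.3]
gripper_width: -0.0
```

```bash
python3 -c "
from h import *
o=snap(['side'],'29');st()"
```

```text
t 29.27 pos [ 586.54 -117.42  172.5 ] xang 84.0 zax [-7.e-04  0.e+00 -1.e+00] F [-1.44  1.43  1.83] M [ 0.13  0.49 -0.01] w -0.0 J [ 0.07  0.41 -0.17 -0.   -0.99 -1.75]
```

Emit:
apply_moves(
  steps=[
    {"hand": 0, "xyz": [0, -0.01, 0], "delta_rot": [0, 0, 0]},
    {"hand": 0, "xyz": [0, -0.02, 0], "delta_rot": [0, 0, 0]},
    {"hand": 0, "xyz": [0, -0.03, 0], "delta_rot": [0, 0, 0]},
    {"hand": 0, "xyz": [0, -0.04, 0], "delta_rot": [0, 0, 0]},
    {"hand": 0, "xyz": [0, -0.05, 0], "delta_rot": [0, 0, 0]},
    {"hand": 0, "xyz": [0, -0.06, 0], "delta_rot": [0, 0, 0]},
    {"hand": 0, "xyz": [0, -0.08, 0], "delta_rot": [0, 0, 0]},
    {"hand": 0, "xyz": [0, -0.1, 0], "delta_rot": [0, 0, 0]},
    {"hand": 0, "xyz": [0, -0.13, 0], "delta_rot": [0, 0, 0]},
    {"hand": 0, "xyz": [0, -0.16, 0], "delta_rot": [0, 0, 0]},
    {"hand": 0, "xyz": [0, -0.2, 0], "delta_rot": [0, 0, 0]},
    {"hand": 0, "xyz": [0, -0.25, 0], "delta_rot": [0, 0, 0]},
  ],
)

```text
clock: 30.27
position: [584.5, -117.1, 172.6]
ee_rot: [0.743, 0.669, 0.0, 0.0]
contact_force: [0.1, -0.5, 0.1]
gripper_width: -0.5
```

Emit:
apply_moves(
  steps=[
    {"hand": 0, "xyz": [0, -0.5, 0], "delta_rot": [0, 0, 0]},
    {"hand": 0, "xyz": [0, -1.5, 0], "delta_rot": [0, 0, 0]},
    {"hand": 0, "xyz": [0, -4, 0], "delta_rot": [0, 0, 0]},
    {"hand": 0, "xyz": [0, -4, 0], "delta_rot": [0, 0, 0]},
  ],
)

```text
clock: 30.6
position: [540.4, -112.7, 172.1]
ee_rot: [0.743, 0.669, -0.001, -0.002]
contact_force: [-1.4, 0.9, 0.0]
gripper_width: 0.2
```

```bash
python3 -c "
from h import *
o=snap(['side','wrist'],'30');st()
ims=[pickle.load(open(f'ims{i}.pkl','rb'))['side']['frame'][165:260,300:350] for i in (26,28,29,30)]
cv2.imwrite('pics/cmp2.png',cv2.resize(np.hstack(ims),None,fx=4,fy=4,interpolation=cv2.INTER_CUBIC))
delta([660,-155,290],84)"
```

```text
t 30.7 pos [ 544.05 -112.96  172.99] xang 84.02 zax [ 7.e-04 -1.e-04 -1.e+00] F [-0.25  0.5   0.05] M [ 0.06 -0.04 -0.01] w -0.3 J [ 0.09  0.34 -0.28  0.   -0.95 -1.76]
t 30.7 xyz cm [ -2.973  11.978 -11.693] rot [0.0007 0.     0.0004]
```

View pics/cmp2.png

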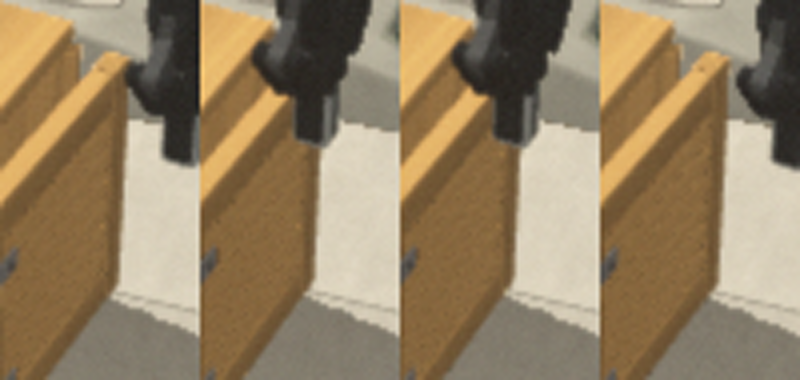

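Emit:
apply_moves(
  steps=[
    {"hand": 0, "xyz": [0, 0, -4], "delta_rot": [0, 0, 0]},
    {"hand": 0, "xyz": [0, 0, -8], "delta_rot": [0, 0, 0]},
    {"hand": 0, "xyz": [0, 2, -11], "delta_rot": [0, 0, 0]},
    {"hand": 0, "xyz": [-1, 6, -11.7], "delta_rot": [0, 0, 0]},
    {"hand": 0, "xyz": [-2, 10, -11.7], "delta_rot": [0, 0, 0]},
    {"hand": 0, "xyz": [-3, 12, -11.7], "delta_rot": [0, 0, 0]},
    {"hand": 0, "xyz": [-3, 12, -11.7], "delta_rot": [0, 0, 0]},
    {"hand": 0, "xyz": [-3, 12, -11.7], "delta_rot": [0, 0, 0]},
  ],
)

```text
clock: 31.37
position: [661.7, -155.9, 287.8]
ee_rot: [0.744, 0.669, -0.001, -0.001]
contact_force: [-0.1, 0.5, -0.9]
gripper_width: -0.0
```

```bash
python3 -c "
from h import *
o=snap(['wrist','side'],'31');st();print(o['wrist']['origin'])
over(o['side'],[],(270,140,370,290),'s31',4)"
```

```text
t 31.47 pos [ 660.48 -155.25  289.26] xang 84.0 zax [-7.e-04 -0.e+00 -1.e+00] F [-0.35  0.29  0.19] M [ 0.03 -0.01  0.02] w -0.1 J [ 0.01  0.46  0.21 -0.   -1.33 -1.68]
[ 595.5385636  -149.44788136  408.49939366]
```

View pics/wrist31.png

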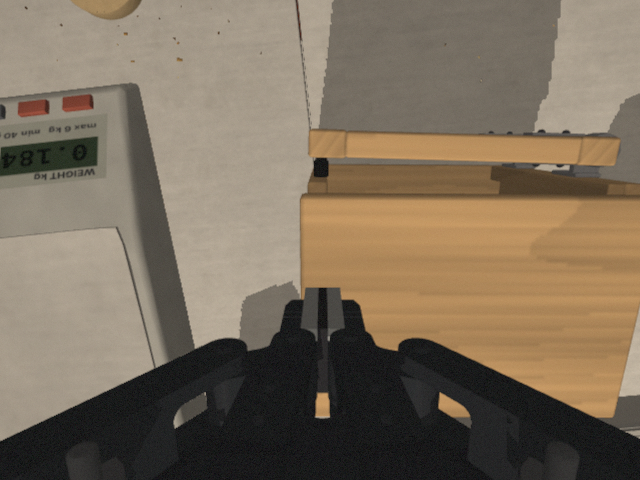

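View pics/s31.png

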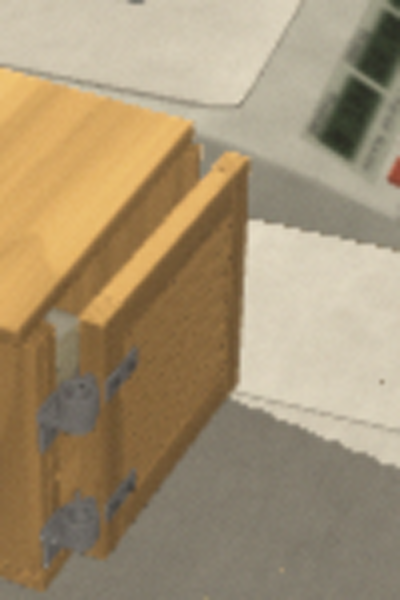

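```bash
python3 -c "
from h import *
o=pickle.load(open('ims31.pkl','rb'))
over(o['wrist'],[],(295,115,385,210),'w31',6)
over(o['wrist'],[],(530,115,640,210),'w31b',6)"
```

```text
(no output)
```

View pics/w31.png

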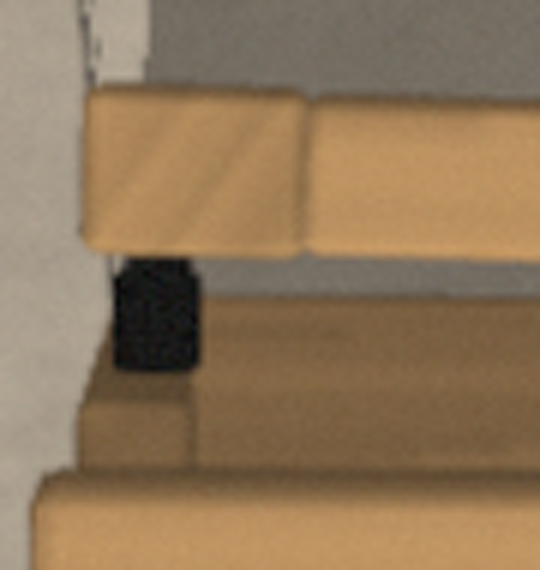

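View pics/w31b.png

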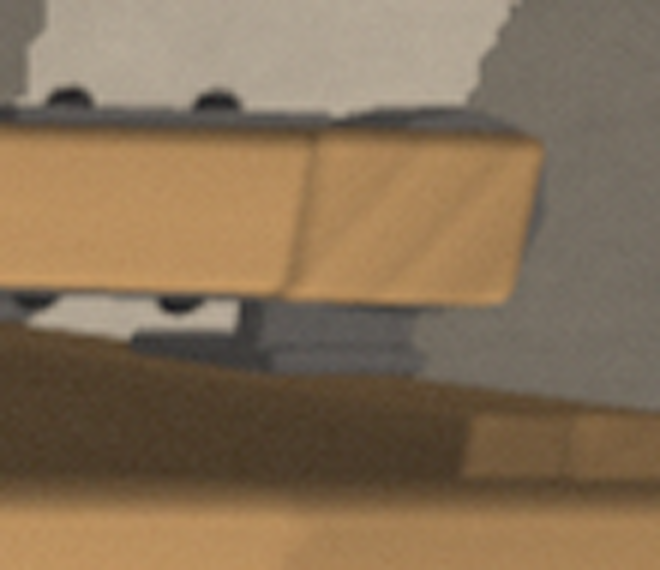

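```bash
python3 -c "
from h import *
o=pickle.load(open('ims31.pkl','rb'));im=o['wrist']
def at(u,v,z):
    a,d=ray(im,u,v);return (a+d*(z-a[2])/d[2]).round(1)
P=lambda x,y,X,Y:(x/6+X-.5,y/6+Y-.5)
print('door inner free',at(*P(95,252,295,115),183),'outer free',at(*P(95,90,295,115),183))
print('pad end',at(*P(155,260,295,115),148),'root',at(*P(155,368,295,115),148))
print('door inner hinge end',at(*P(505,303,530,115),183),'outer',at(*P(540,140,530,115),183))
print('top lip free', at(*P(45,480,295,115),190),' hinge ',at(*P(640,500,530,115),190))
i=pickle.load(open('ims18.pkl','rb'))['wrist'];im=i
print('18 door inner',at(428/4+219.5,480/4+119.5,183),'door bottom inner corner',at(428/4+219.5,392/4+119.5,20))
print('H cross: sockets from 31')
"
```

```text
door inner free [ 604.3 -157.4  183. ] outer free [ 589.7 -155.8  183. ]
pad end [ 607.2 -152.2  148. ] root [ 618.8 -153.5  148. ]
door inner hinge end [627.2  13.7 183. ] outer [612.4  15.7 183. ]
top lip free [ 624.3 -164.2  190. ]  hinge  [646.   22.8 190. ]
18 door inner [ 600.9 -173.4  183. ] door bottom inner corner [ 600.4 -154.1   20. ]
H cross: sockets from 31
```

The top view puts the door about 1° (2–3 mm) off the pads: it coasts at the finger's retreat speed because the hinge has almost no friction. I'll close it again, hold the finger still at the zero-force position until the door is at rest, then withdraw.

```bash
python3 -c "
from h import *
delta([550,-114,289],84);delta([550,-114,172.5],84)"
```

```text
t 31.47 xyz cm [  2.947 -11.419   0.034] rot [-0.0007  0.0001 -0.    ]
t 31.47 xyz cm [  2.948 -11.411  11.684] rot [-0.0007  0.0001 -0.    ]
```

Emit:
apply_moves(
  steps=[
    {"hand": 0, "xyz": [1, -4, 0], "delta_rot": [0, 0, 0]},
    {"hand": 0, "xyz": [2, -8, 0], "delta_rot": [0, 0, 0]},
    {"hand": 0, "xyz": [2.9, -11.4, 0], "delta_rot": [0, 0, 0]},
    {"hand": 0, "xyz": [2.9, -11.4, 1], "delta_rot": [0, 0, 0]},
    {"hand": 0, "xyz": [2.9, -11.4, 4], "delta_rot": [0, 0, 0]},
    {"hand": 0, "xyz": [2.9, -11.4, 7], "delta_rot": [0, 0, 0]},
    {"hand": 0, "xyz": [2.9, -11.4, 10], "delta_rot": [0, 0, 0]},
    {"hand": 0, "xyz": [2.9, -11.4, 11.7], "delta_rot": [0, 0, 0]},
    {"hand": 0, "xyz": [2.9, -11.4, 11.7], "delta_rot": [0, 0, 0]},
    {"hand": 0, "xyz": [2.9, -11.4, 11.7], "delta_rot": [0, 0, 0]},
    {"hand": 0, "xyz": [2.9, -11.4, 11.7], "delta_rot": [0, 0, 0]},
  ],
)

```text
clock: 32.38
position: [551.4, -114.5, 174.5]
ee_rot: [0.743, 0.669, 0.001, 0.001]
contact_force: [-0.1, 0.1, 0.9]
gripper_width: -0.0
```

```bash
python3 -c "
from h import *
st();delta([585.5,-117.3,172.5],84)"
```

```text
t 32.38 pos [ 551.39 -114.51  174.55] xang 84.05 zax [ 3.6e-03 -5.0e-04 -1.0e+00] F [-0.09  0.1   0.89] M [-0.04  0.03  0.01] w -0.0 J [ 0.08  0.35 -0.26  0.   -0.96 -1.76]
t 32.38 xyz cm [0.076 3.421 0.217] rot [0.0036 0.0001 0.0009]
```

Emit:
apply_moves(
  steps=[
    {"hand": 0, "xyz": [0, 1.2, 0], "delta_rot": [0, 0, 0]},
    {"hand": 0, "xyz": [0, 2.2, 0], "delta_rot": [0, 0, 0]},
    {"hand": 0, "xyz": [0, 2.6, 0], "delta_rot": [0, 0, 0]},
    {"hand": 0, "xyz": [0, 2.8, 0], "delta_rot": [0, 0, 0]},
    {"hand": 0, "xyz": [0, 2.95, 0], "delta_rot": [0, 0, 0]},
    {"hand": 0, "xyz": [0, 3.1, 0], "delta_rot": [0, 0, 0]},
    {"hand": 0, "xyz": [0, 3.2, 0], "delta_rot": [0, 0, 0]},
    {"hand": 0, "xyz": [0, 3.3, 0], "delta_rot": [0, 0, 0]},
    {"hand": 0, "xyz": [0, 3.4, 0], "delta_rot": [0, 0, 0]},
    {"hand": 0, "xyz": [0, 3.5, 0], "delta_rot": [0, 0, 0]},
    {"hand": 0, "xyz": [0, 3.5, 0], "delta_rot": [0, 0, 0]},
  ],
)

```text
clock: 33.3
position: [585.3, -118.3, 172.5]
ee_rot: [0.743, 0.669, -0.0, -0.0]
contact_force: [-0.7, 0.2, -0.4]
gripper_width: 0.0
```

```bash
python3 -c "
from h import *
st()"
```

```text
t 33.3 pos [ 585.28 -118.3   172.49] xang 84.0 zax [-2.e-04 -0.e+00 -1.e+00] F [-0.73  0.16 -0.44] M [0.01 0.08 0.05] w 0.0 J [ 0.07  0.41 -0.18  0.   -0.99 -1.75]
```

Emit:
apply_moves(
  steps=[
    {"hand": 0, "xyz": [0, 0.05, 0], "delta_rot": [0, 0, 0]},
    {"hand": 0, "xyz": [0, 0.1, 0], "delta_rot": [0, 0, 0]},
    {"hand": 0, "xyz": [0, 0.12, 0], "delta_rot": [0, 0, 0]},
    {"hand": 0, "xyz": [0, 0.12, 0], "delta_rot": [0, 0, 0]},
    {"hand": 0, "xyz": [0, 0.1, 0], "delta_rot": [0, 0, 0]},
    {"hand": 0, "xyz": [0, 0.08, 0], "delta_rot": [0, 0, 0]},
    {"hand": 0, "xyz": [0, 0.08, 0], "delta_rot": [0, 0, 0]},
    {"hand": 0, "xyz": [0, 0.08, 0], "delta_rot": [0, 0, 0]},
    {"hand": 0, "xyz": [0, 0.08, 0], "delta_rot": [0, 0, 0]},
    {"hand": 0, "xyz": [0, 0.08, 0], "delta_rot": [0, 0, 0]},
    {"hand": 0, "xyz": [0, 0.08, 0], "delta_rot": [0, 0, 0]},
    {"hand": 0, "xyz": [0, 0.08, 0], "delta_rot": [0, 0, 0]},
  ],
)

```text
clock: 34.3
position: [586.1, -118.3, 172.5]
ee_rot: [0.743, 0.669, 0.0, 0.0]
contact_force: [-0.7, -0.2, 1.0]
gripper_width: -0.1
```

```bash
python3 -c "
from h import *
a=[]
o=snap(['side'],'32');st()
for i in range(3): get_image('side'); a.append(telemetry.read_state()['contact_force'].round(2).tolist())
print(a)"
```

```text
t 34.35 pos [ 586.07 -118.34  172.54] xang 84.0 zax [ 1.e-04  0.e+00 -1.e+00] F [-1.24 -0.75 -0.45] M [-0.03  0.09 -0.01] w 0.1 J [ 0.07  0.41 -0.17 -0.   -0.99 -1.75]
[[0.33, -0.6, -0.02], [-0.22, -0.33, -0.2], [-0.04, -0.08, 0.41]]
```

Force is about zero. Withdrawing straight back.

Emit:
apply_moves(
  steps=[
    {"hand": 0, "xyz": [0, -2, 0], "delta_rot": [0, 0, 0]},
    {"hand": 0, "xyz": [0, -4, 0], "delta_rot": [0, 0, 0]},
    {"hand": 0, "xyz": [0, -4, -3], "delta_rot": [0, 0, 0]},
    {"hand": 0, "xyz": [0, -4, -7], "delta_rot": [0, 0, 0]},
    {"hand": 0, "xyz": [0, -2, -11], "delta_rot": [0, 0, 0]},
    {"hand": 0, "xyz": [-1, 2, -11.7], "delta_rot": [0, 0, 0]},
    {"hand": 0, "xyz": [-2.5, 6, -11.7], "delta_rot": [0, 0, 0]},
    {"hand": 0, "xyz": [-3, 7.5, -11.7], "delta_rot": [0, 0, 0]},
    {"hand": 0, "xyz": [-3, 7.5, -11.7], "delta_rot": [0, 0, 0]},
    {"hand": 0, "xyz": [-3, 7.5, -11.7], "delta_rot": [0, 0, 0]},
  ],
)

```text
clock: 35.33
position: [657.8, -156.4, 288.0]
ee_rot: [0.743, 0.669, -0.001, -0.001]
contact_force: [-0.2, 0.2, -0.5]
gripper_width: -0.2
```

```bash
python3 -c "
from h import *
o=snap(['wrist','side'],'33');st();print(o['wrist']['origin'])
over(o['wrist'],[],(270,100,640,210),'w33',2)
over(o['wrist'],[],(285,115,395,215),'w33a',6)
ims=[pickle.load(open(f'ims{i}.pkl','rb'))['side']['frame'][165:260,300:350] for i in (30,29,32,33)]
cv2.imwrite('pics/cmp3.png',cv2.resize(np.hstack(ims),None,fx=4,fy=4,interpolation=cv2.INTER_CUBIC))
"
```

```text
t 35.43 pos [ 656.89 -155.82  289.28] xang 84.01 zax [-9.e-04  1.e-04 -1.e+00] F [-0.06 -0.95  0.17] M [0.   0.01 0.04] w 0.2 J [ 0.01  0.45  0.21 -0.   -1.32 -1.68]
[ 591.73380396 -149.92602994  408.69488276]
```

View pics/cmp3.png

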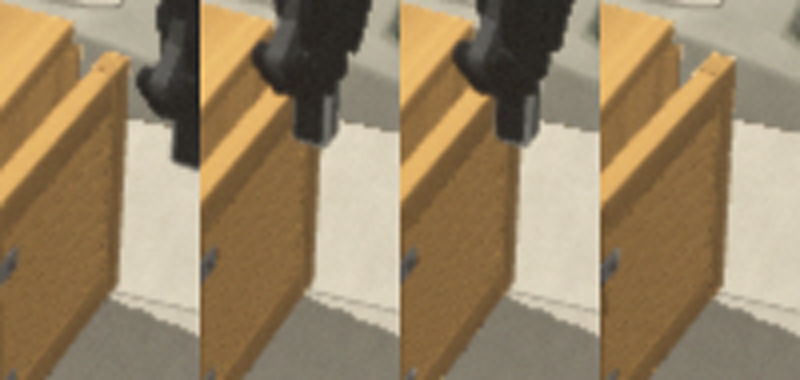

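View pics/w33a.png

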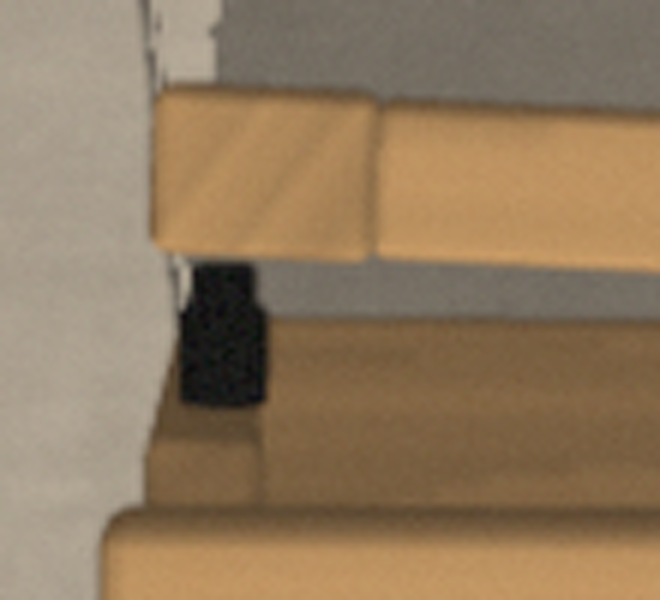

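View pics/wrist33.png

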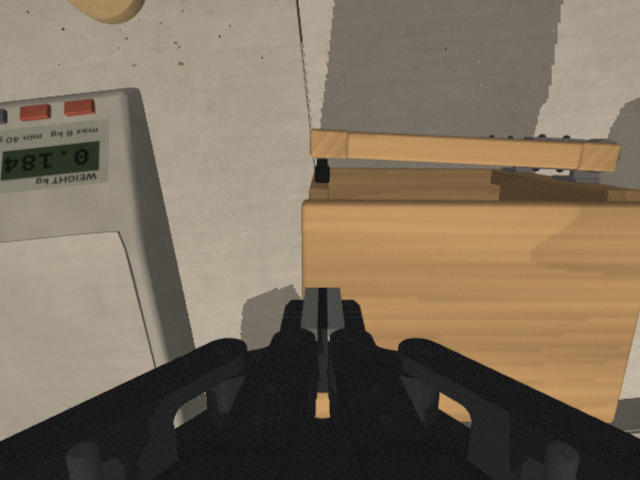

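```bash
python3 -c "
from h import *
o=snap(['side'],'34');im=o['side'];st()
A=proj(im,[[601,-156,20],[597,-156,20]]);print(A,(A[1]-A[0])/4)
# track the vertical free-edge column in rows 200-225: gradient position
for i in (17,20,21,22,23,24,25,26,27,28,29,30,31,32,33,34):
    f=pickle.load(open(f'ims{i}.pkl','rb'))
    if 'side' not in f: continue
    f=f['side']['frame'].astype(float)
    e=[]
    for r in range(203,226):
        s=f[r,318:345].sum(1); s=cv2.GaussianBlur(s[None],(5,1),0)[0]; t=(s[:3].mean()+s[-6:].mean())/2
        k=np.where(s>t)[0]; k=k[0] if len(k) else -1
        if k>0: e.append(318+k-1+(t-s[k-1])/(s[k]-s[k-1]))
    print(i,np.median(e).round(2))
"
```

```text
t 35.48 pos [ 656.79 -155.69  289.81] xang 84.02 zax [-1.e-04  0.e+00 -1.e+00] F [-0.43 -0.35  0.2 ] M [-0.05  0.08  0.01] w 0.1 J [ 0.01  0.45  0.21 -0.   -1.32 -1.68]
[[324.80833916 231.47231469]
 [326.36343998 231.83935328]] [0.38877521 0.09175965]
17 331.82
21 331.65
22 331.17
23 329.13
24 329.15
25 330.43
26 330.4
27 329.56
28 329.34
29 329.16
30 330.4
31 330.41
32 329.34
33 331.85
34 331.87
```

```bash
cat > low.py <<'E'
from h import *
th=0.7
def low(gap,r,z,th=th):
    f=np.array(dp(-8-gap,-r,-6.6,z))
    n=np.array([np.cos(np.radians(-6)),np.sin(np.radians(-6)),0])
    d=n*np.sin(th)+np.array([0,0,-np.cos(th)])
    return f-22*d
if __name__=="__main__":
    s=telemetry.read_state();Q=R.from_quat(s["ee_rot"]);st()
    for g,z in ((130,230),(130,110),(40,42),(10,42),(0,42)):
        p=low(g,75,z);print(g,z,p.round(1),(Q.inv().apply(p-s["position"])/10).round(2))
E
python3 low.py
```

```text
t 35.48 pos [ 656.79 -155.69  289.81] xang 84.02 zax [-1.e-04  0.e+00 -1.e+00] F [-0.43 -0.35  0.2 ] M [-0.05  0.08  0.01] w 0.1 J [ 0.01  0.45  0.21 -0.   -1.32 -1.68]
130 230 [461.  -25.2 246.8] [ 10.94 -20.83   4.3 ]
130 110 [461.  -25.2 126.8] [ 10.94 -20.83  16.3 ]
40 42 [550.4 -35.5  58.8] [ 10.85 -11.83  23.1 ]
10 42 [580.2 -39.   58.8] [10.81 -8.83 23.1 ]
0 42 [590.1 -40.1  58.8] [10.8  -7.83 23.1 ]
```

Emit:
apply_moves(
  steps=[
    {"hand": 0, "xyz": [1.5, -4, 0], "delta_rot": [0, 0, 0]},
    {"hand": 0, "xyz": [3, -8, 0], "delta_rot": [0, 0, 0]},
    {"hand": 0, "xyz": [5, -11.5, 0], "delta_rot": [-0.1, 0, 0]},
    {"hand": 0, "xyz": [7, -15, 0], "delta_rot": [-0.22, 0, 0]},
    {"hand": 0, "xyz": [9, -18, 1], "delta_rot": [-0.34, 0, 0]},
    {"hand": 0, "xyz": [10.9, -20.8, 3], "delta_rot": [-0.46, 0, 0]},
    {"hand": 0, "xyz": [10.9, -20.8, 6.5], "delta_rot": [-0.58, 0, 0]},
    {"hand": 0, "xyz": [10.9, -20.8, 10], "delta_rot": [-0.7, 0, 0]},
    {"hand": 0, "xyz": [10.9, -20.8, 13.5], "delta_rot": [-0.7, 0, 0]},
    {"hand": 0, "xyz": [10.9, -20.8, 16.3], "delta_rot": [-0.7, 0, 0]},
    {"hand": 0, "xyz": [10.9, -20.8, 16.3], "delta_rot": [-0.7, 0, 0]},
    {"hand": 0, "xyz": [10.9, -20.8, 16.3], "delta_rot": [-0.7, 0, 0]},
  ],
)

```text
clock: 36.48
position: [472.3, -59.2, 270.3]
ee_rot: [0.688, 0.648, 0.167, 0.281]
contact_force: [0.3, 0.1, 1.4]
gripper_width: -0.2
```

```bash
python3 low.py; python3 -c "
from h import *
snap(['side'],'35')"
```

```text
t 36.48 pos [472.26 -59.2  270.34] xang 83.9 zax [ 0.5944 -0.1704 -0.7859] F [0.26 0.13 1.38] M [ 0.17  1.04 -0.02] w -0.2 J [ 0.02 -0.14 -1.04  1.45 -0.19 -3.04]
130 230 [461.  -25.2 246.8] [ 3.55 -2.33  0.6 ]
130 110 [461.  -25.2 126.8] [ 5.16 -9.57 10.03]
40 42 [550.4 -35.5  58.8] [ 5.99 -6.54 20.87]
10 42 [580.2 -39.   58.8] [ 5.96 -4.17 22.7 ]
0 42 [590.1 -40.1  58.8] [ 5.96 -3.37 23.31]
```

View pics/side35.png

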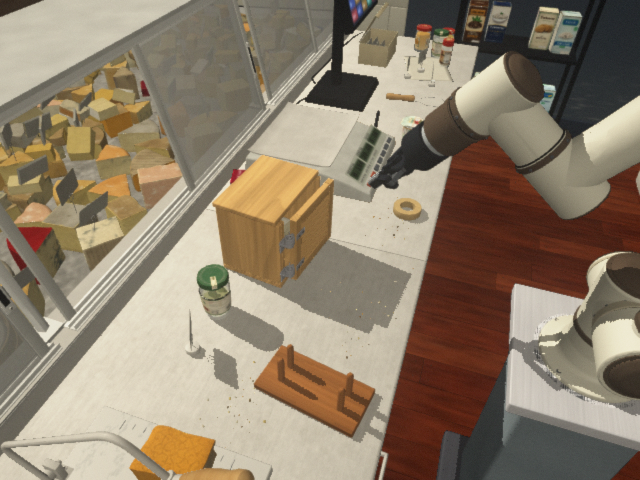

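The low-tilt pose is at the wrist's limits (J5 −0.19, J6 −3.04), so I'm going back to vertical. I'll use the open gripper's finger back to push low instead.

```bash
python3 -c "
from h import *
delta([490,-50,270],84)
delta([490,-50,270],100)
p=dp(-8-57-20,-75,-6.6,200);print(p)"
```

```text
t 36.53 xyz cm [1.509 1.334 0.79 ] rot [0.6525 0.1412 0.0438]
t 36.53 xyz cm [1.509 1.334 0.79 ] rot [ 0.6278  0.2312 -0.225 ]
[np.float64(527.7430286370013), np.float64(-32.733299628136066), 200]
```

Emit:
apply_moves(
  steps=[
    {"hand": 0, "xyz": [0.3, 0.3, 0.2], "delta_rot": [0.08, 0.017, 0.005]},
    {"hand": 0, "xyz": [0.6, 0.6, 0.3], "delta_rot": [0.18, 0.04, 0.012]},
    {"hand": 0, "xyz": [0.9, 0.8, 0.5], "delta_rot": [0.28, 0.06, 0.018]},
    {"hand": 0.5, "xyz": [1.2, 1.0, 0.6], "delta_rot": [0.38, 0.08, 0.025]},
    {"hand": 1, "xyz": [1.5, 1.3, 0.8], "delta_rot": [0.48, 0.1, 0.032]},
    {"hand": 1, "xyz": [1.5, 1.3, 0.8], "delta_rot": [0.58, 0.125, 0.04]},
    {"hand": 1, "xyz": [1.5, 1.3, 0.8], "delta_rot": [0.6525, 0.1412, 0.0438]},
    {"hand": 1, "xyz": [1.5, 1.3, 0.8], "delta_rot": [0.6525, 0.1412, 0.0438]},
  ],
)

```text
clock: 37.2
position: [491.6, -44.4, 271.3]
ee_rot: [0.742, 0.669, 0.03, 0.038]
contact_force: [0.9, -0.3, 1.3]
gripper_width: 60.6
```

```bash
python3 -c "
from h import *
st();delta([526,-33,230],174);delta([526,-33,230],84)"
```

```text
t 37.2 pos [491.59 -44.38 271.29] xang 84.03 zax [ 0.0949 -0.0171 -0.9953] F [ 0.92 -0.35  1.28] M [-0.14  0.16 -0.05] w 60.6 J [ 0.26  0.1  -0.35  0.05 -1.03 -1.96]
t 37.2 xyz cm [1.519 2.893 4.417] rot [ 0.07    0.0813 -1.5686]
t 37.2 xyz cm [1.519 2.893 4.417] rot [0.0963 0.0072 0.0008]
```

Emit:
apply_moves(
  steps=[
    {"hand": 1, "xyz": [0.5, 0.8, 0], "delta_rot": [0, 0, -0.12]},
    {"hand": 1, "xyz": [1, 1.6, 0], "delta_rot": [0, 0, -0.24]},
    {"hand": 1, "xyz": [1.5, 2.4, 0], "delta_rot": [0, 0, -0.36]},
    {"hand": 1, "xyz": [1.8, 3, 0], "delta_rot": [0, 0, -0.48]},
    {"hand": 1, "xyz": [1.8, 3, 0], "delta_rot": [0, 0, -0.6]},
    {"hand": 1, "xyz": [1.8, 3, 0], "delta_rot": [0, 0, -0.72]},
    {"hand": 1, "xyz": [1.8, 3, 0], "delta_rot": [0, 0, -0.84]},
    {"hand": 1, "xyz": [1.8, 3, 0], "delta_rot": [0, 0, -0.96]},
    {"hand": 1, "xyz": [1.8, 3, 0], "delta_rot": [0, 0, -1.08]},
    {"hand": 1, "xyz": [1.8, 3, 0], "delta_rot": [0, 0, -1.2]},
    {"hand": 1, "xyz": [1.8, 3, 0], "delta_rot": [0, 0, -1.32]},
    {"hand": 1, "xyz": [1.8, 3, 0], "delta_rot": [0, 0, -1.44]},
  ],
)

```text
clock: 38.2
position: [523.0, -32.2, 272.9]
ee_rot: [0.116, 0.992, -0.006, 0.05]
contact_force: [-0.6, -0.0, -0.1]
gripper_width: 85.3
```

```bash
python3 -c "
from h import *
st();p=dp(-8-57-25,-75,-6.6,60);print(p);delta(p,173.5)"
```

```text
t 38.2 pos [523.04 -32.2  272.92] xang 166.63 zax [ 0.0978 -0.023  -0.9949] F [-0.65 -0.04 -0.13] M [0.06 0.19 0.04] w 85.3 J [ 0.27  0.15 -0.29  0.06 -1.04 -0.53]
[np.float64(522.7761648089993), np.float64(-32.15861387567173), 60]
t 38.2 xyz cm [ 2.1650e+00 -7.0000e-03  2.1181e+01] rot [-0.0058  0.1005 -0.1198]
```

Emit:
apply_moves(
  steps=[
    {"hand": 1, "xyz": [0.4, 0, 4], "delta_rot": [0, 0, -0.12]},
    {"hand": 1, "xyz": [0.8, 0, 8], "delta_rot": [0, 0, -0.12]},
    {"hand": 1, "xyz": [1.2, 0, 12], "delta_rot": [0, 0, -0.12]},
    {"hand": 1, "xyz": [1.6, 0, 16], "delta_rot": [0, 0, -0.12]},
    {"hand": 1, "xyz": [2.0, 0, 19.5], "delta_rot": [0, 0, -0.12]},
    {"hand": 1, "xyz": [2.15, 0, 21.2], "delta_rot": [0, 0, -0.12]},
    {"hand": 1, "xyz": [2.15, 0, 21.2], "delta_rot": [0, 0, -0.12]},
    {"hand": 1, "xyz": [2.15, 0, 21.2], "delta_rot": [0, 0, -0.12]},
  ],
)

```text
clock: 38.87
position: [523.6, -34.1, 59.7]
ee_rot: [0.06, 0.997, -0.01, 0.049]
contact_force: [-0.4, 0.6, 0.9]
gripper_width: 85.4
```

```bash
python3 -c "
from h import *
o=snap(['side'],'36');st();over(o['side'],[],(200,120,400,320),'s36',3)
p=dp(-8-57-10,-75,-6.6,60);s=telemetry.read_state();Q=R.from_quat(s['ee_rot'])
n=np.array([np.cos(np.radians(-6.6)),np.sin(np.radians(-6.6)),0])
print('per 10mm forward',Q.inv().apply(n*10).round(2)/10)"
```

```text
t 38.92 pos [524.71 -33.99  60.97] xang 173.18 zax [ 0.0999 -0.0262 -0.9947] F [-0.26  0.25  0.19] M [ 0.05  0.12 -0.01] w 85.7 J [ 0.27  0.41 -0.58  0.11 -0.49 -0.49]
per 10mm forward [-0.995  0.005  0.102]
```

View pics/s36.png

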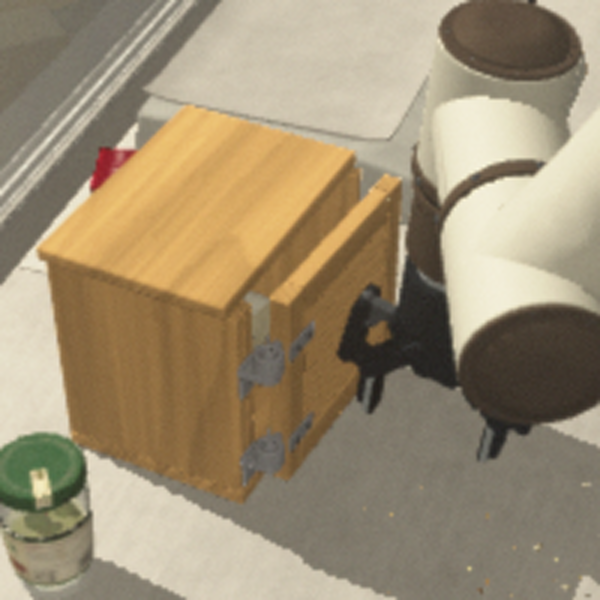

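Emit:
apply_moves(
  steps=[
    {"hand": 1, "xyz": [0.1, 0, 1.2], "delta_rot": [0, 0, 0]},
    {"hand": 1, "xyz": [-0.3, 0, 2.5], "delta_rot": [0, 0, 0]},
    {"hand": 1, "xyz": [-0.8, 0, 2.6], "delta_rot": [0, 0, 0]},
    {"hand": 1, "xyz": [-1.2, 0, 2.6], "delta_rot": [0, 0, 0]},
    {"hand": 1, "xyz": [-1.5, 0, 2.7], "delta_rot": [0, 0, 0]},
    {"hand": 1, "xyz": [-1.7, 0, 2.7], "delta_rot": [0, 0, 0]},
    {"hand": 1, "xyz": [-1.9, 0, 2.7], "delta_rot": [0, 0, 0]},
    {"hand": 1, "xyz": [-2.0, 0, 2.7], "delta_rot": [0, 0, 0]},
  ],
)

```text
clock: 39.58
position: [535.2, -40.2, 33.3]
ee_rot: [0.062, 0.997, -0.013, 0.039]
contact_force: [-27.0, 6.9, 6.9]
gripper_width: 85.3
```

```bash
cat > edge.py <<'E'
from h import *
def edge(im):
    f=im['frame'].astype(float);e=[]
    for r in range(203,226):
        s=f[r,318:345].sum(1); s=cv2.GaussianBlur(s[None],(5,1),0)[0]; t=(s[:3].mean()+s[-6:].mean())/2
        k=np.where(s>t)[0]; k=k[0] if len(k) else -1
        if k>0: e.append(318+k-1+(t-s[k-1])/(s[k]-s[k-1]))
    return np.median(e).round(2) if e else None
E
python3 -c "
from edge import *
o=snap(['side'],'37');st();print(edge(o['side']));over(o['side'],[],(200,120,400,320),'s37',3)"
```

```text
t 39.63 pos [535.11 -40.19  33.22] xang 172.91 zax [ 0.0754 -0.0314 -0.9967] F [-23.54   5.2    4.12] M [1.04 4.93 0.13] w 85.5 J [ 0.25  0.48 -0.56  0.11 -0.47 -0.47]
335.99
```

View pics/s37.png

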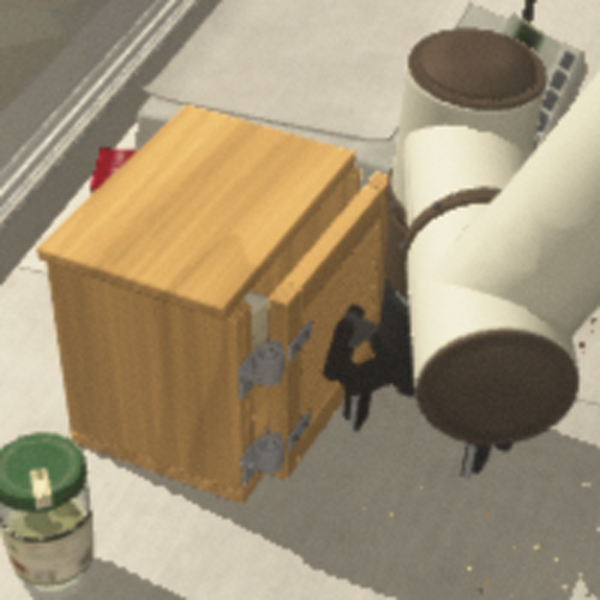

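Emit:
apply_moves(
  steps=[
    {"hand": 1, "xyz": [0.15, 0, 0], "delta_rot": [0, 0, 0]},
    {"hand": 1, "xyz": [0.3, 0, 0], "delta_rot": [0, 0, 0]},
    {"hand": 1, "xyz": [0.45, 0, 0], "delta_rot": [0, 0, 0]},
    {"hand": 1, "xyz": [0.55, 0, 0], "delta_rot": [0, 0, 0]},
    {"hand": 1, "xyz": [0.6, 0, 0], "delta_rot": [0, 0, 0]},
  ],
)

```text
clock: 40.05
position: [535.6, -38.6, 34.0]
ee_rot: [0.061, 0.997, -0.012, 0.045]
contact_force: [-8.5, 0.3, -2.0]
gripper_width: 85.0
```

```bash
python3 -c "
from edge import *
o=snap(['side'],'38');st();print(edge(o['side']));over(o['side'],[],(260,160,360,260),'s38',6)"
```

```text
t 40.1 pos [535.61 -38.51  34.  ] xang 173.01 zax [ 0.0884 -0.0291 -0.9957] F [-8.51  0.32 -0.94] M [0.32 2.35 0.07] w 85.6 J [ 0.26  0.47 -0.57  0.12 -0.45 -0.48]
338.42
```

View pics/s38.png

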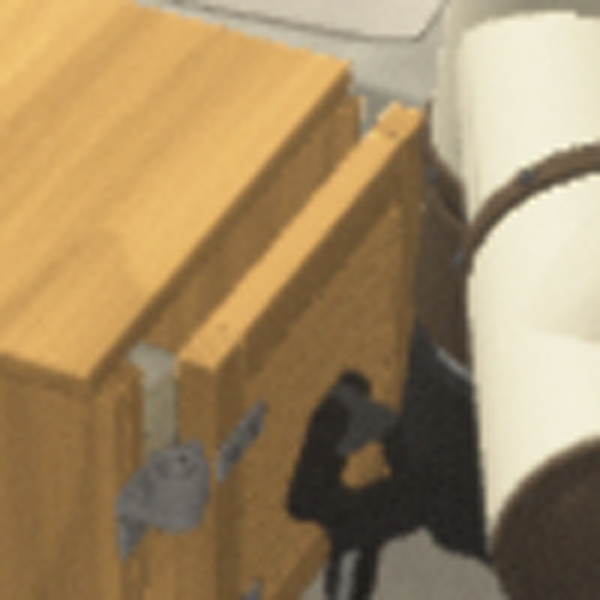

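Emit:
apply_moves(
  steps=[
    {"hand": 1, "xyz": [0.03, 0, 0], "delta_rot": [0, 0, 0]},
    {"hand": 1, "xyz": [0.06, 0, 0], "delta_rot": [0, 0, 0]},
    {"hand": 1, "xyz": [0.09, 0, 0], "delta_rot": [0, 0, 0]},
    {"hand": 1, "xyz": [0.12, 0, 0], "delta_rot": [0, 0, 0]},
    {"hand": 1, "xyz": [0.15, 0, 0], "delta_rot": [0, 0, 0]},
    {"hand": 1, "xyz": [0.18, 0, 0], "delta_rot": [0, 0, 0]},
    {"hand": 1, "xyz": [0.21, 0, 0], "delta_rot": [0, 0, 0]},
    {"hand": 1, "xyz": [0.24, 0, 0], "delta_rot": [0, 0, 0]},
    {"hand": 1, "xyz": [0.27, 0, 0], "delta_rot": [0, 0, 0]},
    {"hand": 1, "xyz": [0.3, 0, 0], "delta_rot": [0, 0, 0]},
    {"hand": 1, "xyz": [0.34, 0, 0], "delta_rot": [0, 0, 0]},
    {"hand": 1, "xyz": [0.4, 0, 0], "delta_rot": [0, 0, 0]},
  ],
)

```text
clock: 41.1
position: [536.1, -37.2, 34.6]
ee_rot: [0.06, 0.997, -0.011, 0.05]
contact_force: [-3.7, -0.7, 0.2]
gripper_width: 85.3
```

Emit:
apply_moves(
  steps=[
    {"hand": 1, "xyz": [0.2, 0, 0], "delta_rot": [0, 0, 0]},
    {"hand": 1, "xyz": [0.6, 0, 0], "delta_rot": [0, 0, 0]},
    {"hand": 1, "xyz": [2, 0, 0], "delta_rot": [0, 0, 0]},
    {"hand": 1, "xyz": [5, 0, 0], "delta_rot": [0, 0, 0]},
    {"hand": 1, "xyz": [8, 0, -2], "delta_rot": [0, 0, 0]},
    {"hand": 1, "xyz": [9, 0, -5], "delta_rot": [0, 0, 0]},
  ],
)

```text
clock: 41.6
position: [437.2, -26.1, 72.4]
ee_rot: [0.06, 0.997, -0.012, 0.045]
contact_force: [0.5, -0.0, 0.0]
gripper_width: 85.6
```

```bash
python3 -c "
from edge import *
o=snap(['side','wrist'],'39');st();print(edge(o['side']));over(o['side'],[],(200,140,400,290),'s39',4)"
```

```text
t 41.7 pos [443.96 -23.75  78.41] xang 173.29 zax [ 0.107  -0.0244 -0.994 ] F [1.   0.27 0.92] M [0.07 0.06 0.06] w 85.3 J [ 0.35  0.27 -0.77  0.14 -0.44 -0.59]
328.86
```

View pics/s39.png

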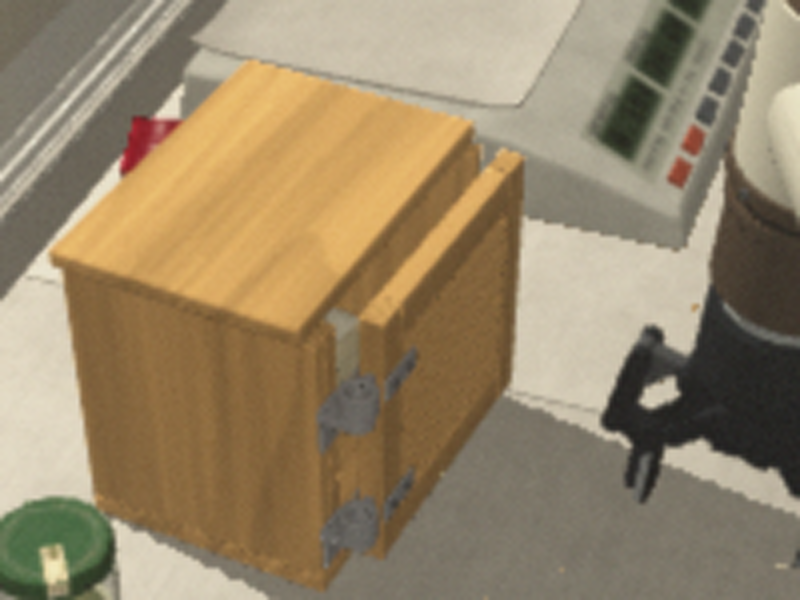

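The edge reads column 328.86 (it was 329.13 while pressed), so the door stays shut against the stops with the gripper clear. One more check for drift and the other items, then I'll hand in.

```bash
python3 -c "
from edge import *
for i in range(4): o=snap(['side'],'40')
o=snap(['side','scene'],'41');st();print(edge(o['side']))
for l in ['olive_jar_1','card_stand','tape_roll']:
    r=nets.pinpoint(o['side'],l);print(l,[(np.round(d['xyz'],1).tolist(),round(d['confidence'],2)) for d in r[:1]])
o=snap(['side'],'42');print(edge(o['side']))"
```

```text
t 42.0 pos [443.29 -24.95  74.08] xang 173.15 zax [ 0.0974 -0.0277 -0.9949] F [-0.08  0.39  0.08] M [0.04 0.19 0.07] w 85.2 J [ 0.35  0.28 -0.77  0.14 -0.44 -0.59]
328.88
olive_jar_1 [([742.5, 144.1, -1.1], 0.86)]
card_stand [([618.7, 34.8, 50.9], 0.56)]
tape_roll []
328.83
```

View pics/side41.png

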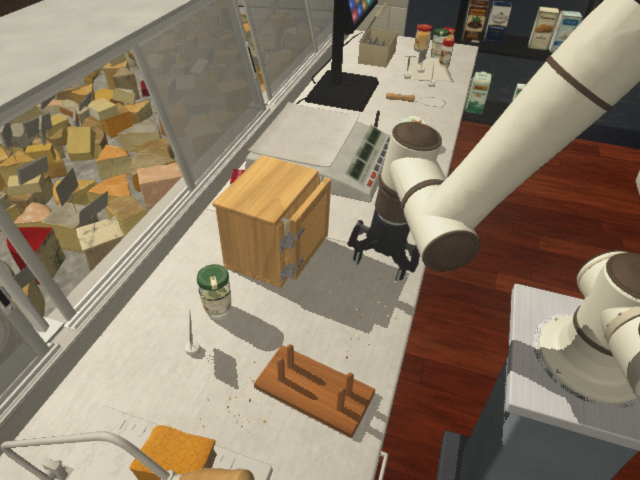

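The door is shut at (290–330, 178–280) and still. The gripper stands clear at (385,250), and the jar and card stand are unmoved.

```bash
python3 -c "
from h import *
print(workorder.job_done())"
```

```text
the job is handed in; nothing more can be done
None
```

The door is hung on both pintles and shut against the rubber stops, and the job was handed in at about 42 s of the 54 s allowed.

**Hanging:** I lifted the door straight out of the rack and brought it in level from the side, nearly square-open. I then lowered it until both sockets sat flush on their brackets, pushed lightly to confirm (wrist force changed by about 8 N), and let go. It hung free before I swung it.

**Shutting:** The first four attempts failed. Each time I withdrew the finger, the door drifted back 3–8 mm. One try at a tilted low push ran close to the wrist's joint limits, so I abandoned it. A lower push nearer the hinge left the door shut.

**Last checks:**
- **Door:** its free edge stayed at the fully pressed position over about 0.4 s of pictures, with the gripper about 90 mm away and wrist force near zero.
- **Jar:** within about 2 mm of where it started.
- **Card stand:** it looks unmoved by eye; the network's last report for it was a wrong match.
- **Tape roll:** hidden behind the arm in the last picture. It was in place at about 36 s, and I didn't go near it after that.
- **Cheeses:** not measured separately; the gripper never went inside the cupboard.

**Contact force:** the final push peaked at about 27 N on the wrist, more than I intended but under the 40 N limit. I only read the force at the end of each move call, so a brief higher peak could have been missed.

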